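# Sweep crumpled paper off a desk riser into a waste tray

### The job

Slide the black waste tray across the desk until its side is snug against the end of the wooden riser, then sweep the three crumpled paper balls off that end into it, pushing them along the top rather than lifting them. Leave the note block, the stamp and the stapler on the riser where they are.

Things in the scene. Friction and masses are not known exactly. Their poses are not given: they have to be found in the camera images.
- riser: Fixed wooden desk riser, 300 mm along its x, 400 mm along its y, 85 mm high; flat top without rims. Origin: centre of its footprint on the desk; z up, so the top is at z = +85 mm. Its two ends, at y = +200 and y = -200 mm, are closed by upright panels down to the desk. Its yaw is within 0.12 rad of the world's.
- bin: Loose black open-topped plastic waste tray, 240 mm along its x, 170 mm along its y, 75 mm high outside, walls and floor 4 mm, 0.35 kg (varies); it slides on the desk with a few newtons. Origin: centre of its underside, z up. It stands some 40 to 70 mm clear (at its middle) of one end of the riser (+y or -y, varies), its long side roughly along that end; snug against the riser its origin is 285 mm from the riser's origin along the riser's y.
- in_tray: Fixed blue letter tray full of paper, 240 x 170 mm, 50 mm high, origin at the centre of its underside; stands beyond the other end of the riser. Not to be used.
- ball_white_center (a point): Centre of the white crumpled paper ball: a rigid, lumpy, faceted lump about 44 mm across and 42 mm high, 10 to 20 g, lying on the riser's top at the start (centre 21 mm above it). It slides and may tumble when pushed, but does not roll far by itself.
- ball_pink_center (a point): Centre of the pink crumpled paper ball: a rigid, lumpy, faceted lump about 44 mm across and 42 mm high, 10 to 20 g, lying on the riser's top at the start (centre 21 mm above it). It slides and may tumble when pushed, but does not roll far by itself.
- ball_green_center (a point): Centre of the pale green crumpled paper ball: a rigid, lumpy, faceted lump about 44 mm across and 42 mm high, 10 to 20 g, lying on the riser's top at the start (centre 21 mm above it). It slides and may tumble when pushed, but does not roll far by itself.
- notes: Loose yellow block of note paper, 70 x 70 mm, 36 mm high, on the riser's top in the row at about riser x = +105 mm. Origin: centre of its underside. To be left alone.
- stamp: Loose round wooden hand stamp standing upright, 37 mm across, 68 mm high, on the riser's top in the same row as the note block; it topples easily. Origin: centre of its underside, z up. To be left alone.
- stapler: Loose red stapler, 125 mm along its x, 34 mm along its y, 42 mm high, on the riser's top at about riser x = -115 mm, lying roughly along the riser's y. Origin: centre of its underside. To be left alone.
Things that resemble listed ones, but are neither listed nor needed, are in the scene too. What is shaped like the part that bears ball_green_center but blue or purple is not meant. Of the things that look like the part that bears ball_pink_center, the smaller one is meant.

How it is judged:
By the outcome, as a careful person would: the job done as asked, in the order asked, and still so for the second after the job is handed in, with the robot touching nothing.
It also fails if it takes over 72 s, if anything falls off the work surface, if the arm or the gripper's body presses on something with over 40 N, if the wrist force passes 120 N, or if a joint passes its speed limit or range.

### The arm

A 6-joint arm with a two-finger parallel gripper is mounted at the origin on the work surface. World frame = base frame: x ahead of the robot, y to its left, z up, the work surface at z = 0. Lengths are in m, angles in rad, forces in N, time in s.
With the tool pointing down it reaches from about 0.35 to 0.975 m from the base axis. Payload 4.9 kg.
Tool frame: the origin (TCP) lies on the centre line of the jaws, within the pads' length; the fingertips stand ctrl.nose_length ahead of it and the grasp point (between the pads) lies 2 mm behind it (ctrl.nose_length is the distance from the TCP to the fingertips, in m); z points along the fingers, y is the direction in which the jaws open and shut (so a half turn about z gives the same grasp; the last joint's range is limited). The gripper opens to 85 mm and grips with 20 to 120 N. Pads are 22 mm wide; open, the fingers measure 114 mm over their backs; the gripper's body (76 mm by 85 mm) begins 54 mm behind the grasp point. The pads swing forward as they close: fully open they stand 13 mm farther back than shut.
Start: joints at [-1.335, 0.053, 1.613, -0, 1.476, -0.119], TCP at [0.217, -0.586, 0.226] pointing down, gripper open.
Joint ranges: [-3.01, 3.01], [-1.01, 2.22], [0.06, 2.58], [-1.02, 4.17], [0.09, 2.62], [-3.14, 3.14]. Speed limits (rad/s): [2.57, 2.57, 3.14, 3.14, 3.14, 3.14].

### API

Orientations are given as a rotation vector (axis times angle).
In Python, from station import sensors, get_image, order, ctrl gives the robot as it stands.
- The arm moves only by the tool move_arm, never from a script. Its argument "increments" is a list of rows, each a list of 5 numbers: the shift along the tool's x, y, z in cm, then the turn about the tool's z in degrees, then the finger opening in cm, from 0 to 8.54. In form: [[dx, dy, dz, twist, gripper], ...]. A call has 1 to 5 rows; each row is the pose to reach, as a shift and turn from the pose commanded when the call began, along the tool's axes at that moment; what a row does not reach only later rows make up. A row lasts 1/8 s, in which the tool goes at most 62.5 mm and 10.7 degrees, less where a joint would pass 70% of its speed; a pose out of reach is approached as far as the arm can. A call with a gripper value outside its range is refused whole. The fingers move at their own pace and stop on an object; "newtons" is the grip in N (left out, the last holds). Time passes only in rows, so rows that repeat a pose let the fingers close. It gives the time, the measured TCP pose, the force and the opening at its end, in the units of the state.
- sensors.get_obs(): the state, without advancing time (a new reading comes with each control period).
- get_image(name): name is "scene" or "top"; returns a dict with "image" (420x560x3 uint8, red, green, blue), "K" (3x3 intrinsics, pixels), "R" (3x3) and "t" (3): a world point X has camera coordinates R X + t. Camera axes: x right, y down, z forward; pixel columns grow to the right and rows downward; lengths in m; the calibration is good to about 2 mm. A picture is of the moment at which its call begins. There is no depth.
- order.finish_job(): hands the job in, once; it reports no verdict.
The state is a dict: "t": time; "q": joint angles; "dq": joint speeds; "effort": joint torques, N m; "tool_pos": TCP position; "tool_rot": TCP orientation; "contact_force": force on the tool from outside, world axes, zero at the start; "wrist_torque": the same for the moment, N m; "opening": finger opening in m.
Only numpy, scipy, OpenCV 4.12 (cv2) and the standard library are available. Lean on these libraries where they do the work, as an engineer would, in place of code of your own. Each camera call takes 0.05 s, during which the arm holds its last target.

## Working session

There is one attempt and no reset: what is moved stays moved. The work goes in short steps, Python scripts to look and compute and a tool call to move; the robot and the scene stay as the last step left them, time stands still between calls to the robot, and variables do not carry over. Pictures are saved under pics/ and viewed, and the job is handed in when it is done.

Besides the shell and the picture viewer there is one more tool, called after "Call:" as a command line: name --pt "numbers of a row" for each row, then --argument value for the rest. move_arm: Moves the arm, as the interface text tells. Its arguments: {"type":"object","properties":{"increments":{"type":"array"},"newtons":{"type":"number"}},"required":["increments"]}

```bash
ls; mkdir -p pics; python3 - <<'E'
from station import sensors, get_image, order, ctrl
import cv2
o=sensors.get_obs()
for k,v in o.items(): print(k,v)
print(ctrl.nose_length)
for n in ("scene","top"):
    d=get_image(n); cv2.imwrite(f"pics/{n}0.png",cv2.cvtColor(d["image"],cv2.COLOR_RGB2BGR)); print(d["K"],d["R"],d["t"])
E
```

```text
pics
t 0.0
q [-1.33500937e+00  5.33486655e-02  1.61431303e+00  2.72123008e-05
  1.47597458e+00 -1.18979138e-01]
dq [ 5.49768300e-05  4.61709351e-04  9.77642066e-04  1.15908947e-04
 -1.16500563e-03  1.16966421e-03]
effort [ 2.50137109e-04 -3.93683088e+01 -3.70175314e+01 -1.63392447e-04
  6.89040899e-03 -3.03041453e-06]
tool_pos [ 0.21697778 -0.58545227  0.22505673]
tool_rot [-3.09028845e+00 -5.53983208e-01  1.44805902e-04]
contact_force [-0.61607209 -0.00351834  0.3022145 ]
wrist_torque [ 0.05171293  0.03067707 -0.02377898]
opening 0.08561947360422326
0.017
[[533.28282631   0.         272.57666191]
 [  0.         533.28282631 209.6474756 ]
 [  0.           0.           1.        ]] [[-0.4059356   0.91389554  0.00335037]
 [ 0.73259129  0.32759093 -0.59665248]
 [-0.5463756  -0.23974803 -0.80249274]] [ 0.20107698 -0.34325234  1.58152819]
[[456.68478716   0.         274.11980838]
 [  0.         456.68478716 204.37767375]
 [  0.           0.           1.        ]] [[ 0.02874667 -0.99935557  0.02149609]
 [-0.99276069 -0.03105267 -0.1160256 ]
 [ 0.11661834 -0.01800512 -0.99301358]] [-0.02792277  0.52567889  1.01304052]
```

View pics/scene0.png

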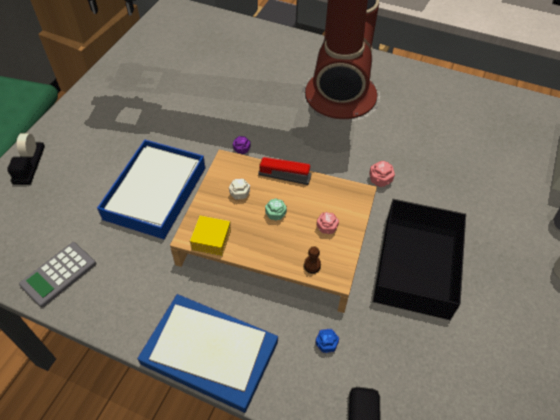

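View pics/top0.png

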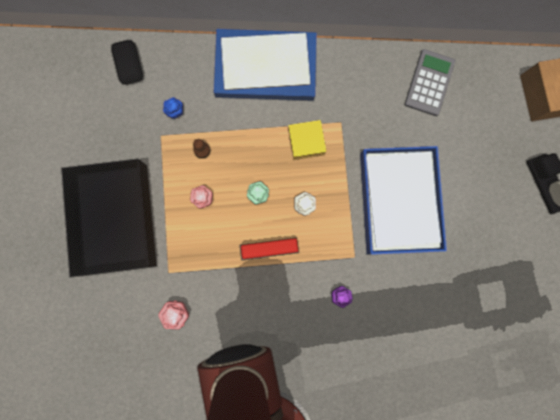

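The scene view shows the bin beyond the riser's +y end (about (420,257)). In the top view the riser corners are near (162,137), (341,124), (353,258) and (169,271), and the bin is near (108,217). On the riser the small pink ball is near (201,196), green (258,192), white (305,204), stamp (201,148), notes (307,139) and stapler (269,248). The bigger pink (174,316), blue and purple balls lie on the desk and are decoys.

```bash
cat > h.py <<'E'
from station import sensors, get_image, order, ctrl
import cv2, numpy as np
def ray(d,uv,z):
    uv=np.atleast_2d(np.array(uv,float)); K,R,t=[np.array(d[k]) for k in("K","R","t")]
    p=np.c_[uv,np.ones(len(uv))]@np.linalg.inv(K).T@R; c=-R.T@t
    return c+p*((z-c[2])/p[:,2])[:,None]
def proj(d,X):
    K,R,t=[np.array(d[k]) for k in("K","R","t")]; c=np.atleast_2d(X)@R.T+t; p=c@K.T; return p[:,:2]/p[:,2:]
def save(d,n,s=1,crop=None):
    im=cv2.cvtColor(d["image"],cv2.COLOR_RGB2BGR)
    if crop: a,b,c,e=crop; im=im[b:e,a:c]
    if s!=1: im=cv2.resize(im,None,fx=s,fy=s,interpolation=cv2.INTER_CUBIC)
    cv2.imwrite("pics/"+n,im)
def blobs(d,lo,hi,mina=30,reg=None):
    hsv=cv2.cvtColor(d["image"],cv2.COLOR_RGB2HSV); m=cv2.inRange(hsv,np.array(lo),np.array(hi))
    if reg: a,b,c,e=reg; mm=np.zeros_like(m); mm[b:e,a:c]=m[b:e,a:c]; m=mm
    n,l,s,c=cv2.connectedComponentsWithStats(m); 
    return [(s[i,4],c[i].round(1),s[i,:4]) for i in range(1,n) if s[i,4]>=mina],l,m
E
python3 - <<'E'
from h import *
for n in ("top","scene"):
    d=get_image(n); print(n)
    for nm,lo,hi in [("wood",(8,80,90),(22,255,255)),("pink",(165,40,120),(180,160,255)),("pink0",(0,40,120),(6,160,255)),("green",(60,40,80),(90,200,255)),("white",(0,0,170),(180,45,255)),("black",(0,0,0),(180,255,40)),("yellow",(24,150,120),(32,255,255)),("red",(0,200,90),(5,255,255))]:
        for b in blobs(d,lo,hi,60)[0]: print(nm,b[0],b[1],b[2])
    if n=="top":
        save(d,"t1.png",3,(50,110,220,290))
        l=blobs(d,(8,80,90),(22,255,255),3000); m=l[2]
        cs,_=cv2.findContours(m,cv2.RETR_EXTERNAL,cv2.CHAIN_APPROX_NONE); c=max(cs,key=cv2.contourArea)
        print(cv2.approxPolyDP(cv2.convexHull(c),5,True)[:,0])
E
```

```text
top
wood 448 [106.9  28.3] [  0  24 215  10]
wood 488 [439.1  40.7] [318  36 242  11]
wood 859 [551.   82.5] [538  58  22  55]
wood 22072 [253.2 198.1] [161 122 194 151]
pink0 338 [201.1 196.4] [191 186  21  22]
pink0 577 [172.7 315. ] [158 300  31  30]
green 326 [436.3  63.7] [423  55  28  19]
green 285 [257.5 192.7] [248 182  20  22]
white 4380 [264.9  60.5] [221  33  89  56]
white 6379 [402.6 200.9] [366 152  75  98]
white 63 [257.6 191.2] [253 187  10  10]
white 353 [304.6 203.2] [295 193  20  22]
white 99 [172.3 316. ] [167 310  11  14]
black 805 [126.8  60.9] [112  41  30  43]
black 993 [545.3 176. ] [527 154  33  59]
black 7375 [102.7 216. ] [ 63 160  93 116]
black 572 [233.5 353.5] [206 345  55  19]
black 347 [234.8 409.1] [217 390  39  30]
yellow 1055 [306.7 138.6] [289 121  37  36]
[[341 124]
 [353 257]
 [168 271]
 [162 135]]
scene
wood 106 [260.    6.2] [253   0  16  17]
wood 584 [84.8 33.3] [39  7 88 45]
wood 1236 [476.2  72.1] [392  47 168  51]
wood 16522 [281.5 223.8] [170 149 207 164]
wood 246 [ 36.3 328.2] [ 22 317  27  23]
wood 988 [  9.1 360.8] [  0 330  28  66]
woo
[... 493 characters left out ...]
en 275 [275.3 209.5] [266 199  20  20]
green 362 [ 39.5 284.4] [ 26 272  28  26]
white 4427 [492.8  19.4] [379   0 181  51]
white 67 [ 21.8 137.6] [ 17 134  11   9]
white 4025 [151.9 185.1] [105 147  93  78]
white 180 [238.9 185.9] [230 179  20  15]
white 5908 [208.2 346.5] [150 305 115  85]
black 61 [93.4  5. ] [88  0 10 13]
black 142 [308.3  27.5] [295  19  29  15]
black 1111 [340.4  83.1] [320  67  42  34]
black 64 [55.2 84.6] [50 79 10 14]
black 772 [ 24.8 167. ] [  8 143  36  42]
black 8518 [421.2 259.9] [373 200  92 120]
black 1356 [ 25.1 338.7] [  0 307  55  63]
black 920 [363.6 404.4] [349 388  31  32]
yellow 911 [210.  231.5] [190 216  40  32]
red 495 [284.7 165.7] [260 158  50  17]
```

View pics/t1.png

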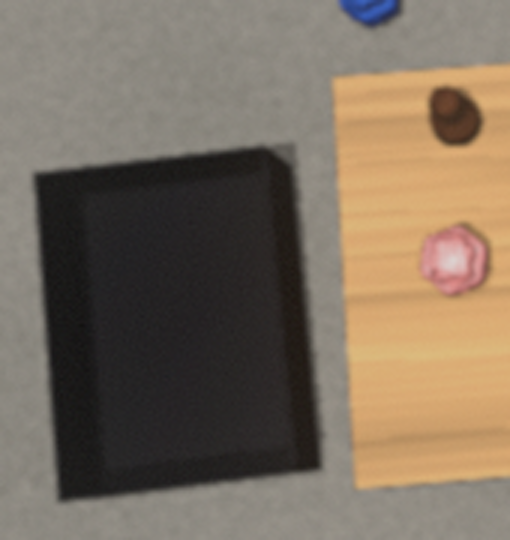

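```bash
python3 - <<'E'
from h import *
d=get_image("top"); s=get_image("scene")
rc=ray(d,[[162,136],[341,123.5],[353.5,257.5],[168.5,271.3]],.085)
print("riser",rc.round(4)); c=rc.mean(0)
yv=(rc[0]+rc[3]-rc[1]-rc[2]); yv/=np.linalg.norm(yv); xv=(rc[0]+rc[1]-rc[2]-rc[3]); xv/=np.linalg.norm(xv)
print(c,[np.linalg.norm(rc[i]-rc[(i+1)%4]).round(4) for i in range(4)], "yaw from y",np.arctan2(-yv[0],yv[1]),"x",np.arctan2(xv[1],xv[0]))
yaw=(np.arctan2(-yv[0],yv[1])+np.arctan2(xv[1],xv[0]))/2
Rz=np.array([[np.cos(yaw),-np.sin(yaw)],[np.sin(yaw),np.cos(yaw)]])
L=lambda p:((np.atleast_2d(p)[:,:2]-c[:2])@Rz*1000).round(1)
bc=ray(d,[[62,168],[148.3,157.7],[156.7,266],[70,276.3]],.075)
print("bin",bc.round(4),bc.mean(0),[np.linalg.norm(bc[i]-bc[(i+1)%4]).round(4) for i in range(4)]); print("bin local",L(bc),L(bc.mean(0)))
for n,uv,z,uv2 in [("pink",(201.1,196.8),.106,(327.5,222)),("green",(258,192.5),.106,(275.5,209.5)),("white",(304.8,203.7),.106,(239,188.5)),("notes",(306.7,138.6),.121,None),("stapler",(269,246),.127,None),("stamptop",(200.5,147),.15,(313,253)),("stampbase",(202.5,151),.09,(312.5,268)),("bigpink",(173,315.5),.027,None),("purple",(342,296),.02,None)]:
    p=ray(d,uv,z)[0]; print(n,p.round(4),"loc",L(p)[0], "scene:",L(ray(s,uv2,z))[0] if uv2 else"")
print(L(ray(s,[[377,184],[350,306]],.085)), "stapler corners",L(ray(d,[[241,245],[297,238.5],[298.5,253],[242.5,259]],.12)))
print(yaw,Rz)
E
```

```text
riser [[ 0.6632  0.239   0.085 ]
 [ 0.7052 -0.1544  0.085 ]
 [ 0.4105 -0.1847  0.085 ]
 [ 0.3702  0.2086  0.085 ]]
[0.53727849 0.02712731 0.085     ] [np.float64(0.3957), np.float64(0.2962), np.float64(0.3954), np.float64(0.2946)] yaw from y 0.10441937606152082 x 0.1031438066500234
bin [[0.5867 0.4548 0.075 ]
 [0.6159 0.2686 0.075 ]
 [0.3803 0.2364 0.075 ]
 [0.3534 0.4187 0.075 ]] [0.4840717 0.3446101 0.075    ] [np.float64(0.1884), np.float64(0.2377), np.float64(0.1842), np.float64(0.236)]
bin local [[  93.4  420.2]
 [ 103.2  232. ]
 [-134.4  224.4]
 [-142.3  408.5]] [[-20.  321.3]]
pink [0.5288 0.1442 0.106 ] loc [  3.7 117.4] scene: [  1.8 119.2]
green [0.5418 0.0242 0.106 ] loc [ 4.2 -3.4] scene: [ 4.8 -0.1]
white [ 0.5209 -0.0759  0.106 ] loc [ -26.9 -100.8] scene: [-26.4 -98.5]
notes [ 0.6586 -0.0757  0.121 ] loc [ 110.  -114.9] scene: 
stapler [ 0.4287 -0.0024  0.127 ] loc [-111.   -18.1] scene: 
stamptop [0.6257 0.144  0.15  ] loc [100.1 107.1] scene: [116.5 114.8]
stampbase [0.6315 0.1482 0.09  ] loc [106.2 110.7] scene: [115.3 117.3]
bigpink [0.2714 0.2052 0.027 ] loc [-246.   204.6] scene: 
purple [ 0.3236 -0.172   0.02  ] loc [-233.2 -175.9] scene: 
[[-156.9  201.2]
 [ 174.1  212.3]] stapler corners [[-104.5   39.3]
 [ -99.7  -77.2]
 [-129.8  -77.9]
 [-133.4   38.2]]
0.10378159135577211 [[ 0.99461952 -0.10359539]
 [ 0.10359539  0.99461952]]
```

```bash
cat >> h.py <<'E'
C=np.array([0.5373,0.0271]); yaw=0.1038
Rz=np.array([[np.cos(yaw),-np.sin(yaw)],[np.sin(yaw),np.cos(yaw)]])
L=lambda p:((np.atleast_2d(p)[:,:2]-C)@Rz*1000).round(1)
W=lambda l:(C+Rz@(np.array(l)/1000)).round(4)
E
python3 - <<'E'
from h import *
d=get_image("top"); s=get_image("scene")
print(-np.array(d["R"]).T@d["t"])
a=ray(d,[[62,168],[70,276.3]],.075); b=ray(d,[[148.3,157.7],[156.7,266]],0); e=ray(d,[[139.3,159.3]],.075)
print(L(a),L(b),L(e))
save(s,"s1.png",4,(340,150,500,330)) if 0 else save(s,"s1.png",3.2,(300,150,540,330))
E
```

```text
[0.40453692 0.00665888 1.06755543]
[[  93.4  420.2]
 [-142.3  408.5]] [[ 121.1  250.1]
 [-134.5  241.9]] [[101.  251.9]]
```

View pics/s1.png

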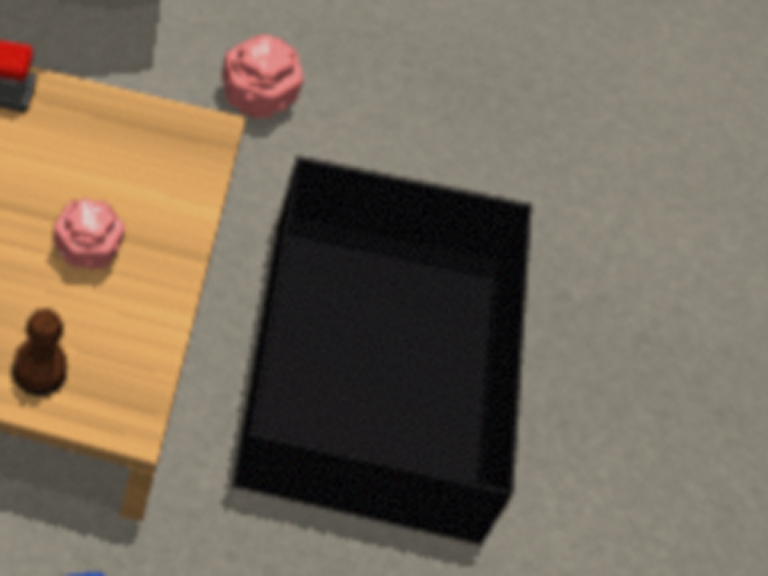

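Call:
move_arm --pt "4 -3.5 -1.5 -10 8.5" --pt "8 -7 -3 -20 8.5" --pt "12 -10.5 -4.5 -30 8.5" --pt "16 -14 -6 -40 8.5" --pt "20.5 -17.5 -7.5 -50 8.5"

```text
t: 1.02
tool_pos: [0.349, -0.3492, 0.302]
tool_rot: [2.563, 1.815, 0.0]
contact_force: [0.9, -1.0, 1.1]
opening: 0.0851
```

```bash
cat >> h.py <<'E'
from scipy.spatial.transform import Rotation as Ro
def to(lx,ly,z):
    o=sensors.get_obs(); R=Ro.from_rotvec(o["tool_rot"]).as_matrix(); p=np.array(o["tool_pos"])
    h=np.degrees(np.arctan2(R[1,0],R[0,0])); t=np.r_[W([lx,ly]),z]
    print("t",round(o["t"],2),"local",L(p)[0],"z",round(p[2]*1000,1),"twist need",round(h-(90+np.degrees(yaw)),2),"delta cm",(R.T@(t-p)*100).round(2),"F",np.round(o["contact_force"],1),"open",round(o["opening"],3),"q",np.round(o["q"],2))
E
python3 -c "
from h import *
to(-21,460,.3)"
```

```text
t 1.02 local [-226.3 -354.8] z 302.0 twist need -25.34 delta cm [ 82.42 -16.31   0.16] F [ 0.9 -1.   1.1] open 0.085 q [-0.94 -0.3   1.81  0.    1.63 -0.6 ]
```

Call:
move_arm --pt "5.9 -1.2 0 -5 8.5" --pt "11.8 -2.4 0 -10 8.5" --pt "17.7 -3.6 0 -15 8.5" --pt "23.6 -4.8 0 -20 8.5" --pt "29.5 -6 0 -25.3 8.5"

```text
t: 1.65
tool_pos: [0.3913, -0.0509, 0.3016]
tool_rot: [2.106, 2.329, 0.001]
contact_force: [0.9, -0.2, -1.2]
opening: 0.0852
```

```bash
python3 -c "
from h import *
to(-21,465,.3)"
```

```text
t 1.65 local [-153.3  -62.5] z 301.6 twist need -0.18 delta cm [52.79 13.07  0.16] F [ 0.9 -0.2 -1.2] open 0.085 q [-0.32 -0.57  2.    0.    1.71 -0.42]
```

Call:
move_arm --pt "5.8 1.5 0 0 8.5" --pt "11.6 3 0 0 8.5" --pt "17.4 4.5 0 0 8.5" --pt "23.2 6 0 0 8.5" --pt "29 7.2 0 0 8.5"

```text
t: 2.28
tool_pos: [0.4345, 0.2451, 0.3016]
tool_rot: [2.109, 2.328, 0.001]
contact_force: [0.9, -0.3, 0.2]
opening: 0.0849
```

Call:
move_arm --pt "5.5 1.4 0 0 8.5" --pt "11 2.8 0 0 8.5" --pt "16.5 4.2 2 0 8.5" --pt "22 5.6 4 0 8.5" --pt "23.8 5.9 8 0 8.5"

```text
t: 2.9
tool_pos: [0.4706, 0.4891, 0.2222]
tool_rot: [2.107, 2.33, 0.007]
contact_force: [1.0, -0.6, -0.7]
opening: 0.0851
```

```bash
python3 -c "
from h import *
to(-21,465,.05)
save(get_image('scene'),'s2.png'); save(get_image('top'),'t2.png')"
```

```text
t 2.9 local [-18.5 466.4] z 222.2 twist need -0.18 delta cm [-0.19 -0.31 17.22] F [ 1.  -0.6 -0.7] open 0.085 q [0.7  0.18 1.49 0.   1.47 0.59]
```

View pics/s2.png

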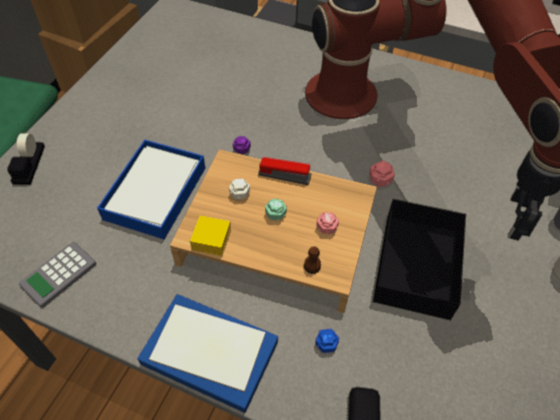

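View pics/t2.png

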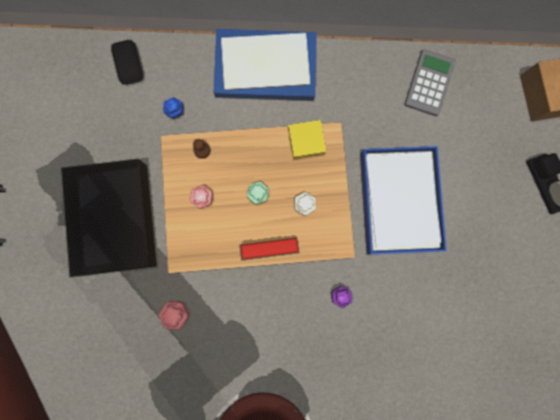

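The tray and balls are undisturbed, and the open fingers stand just beyond the tray's far side (top view, left edge, (0,188) and (0,242)). Next I lower them behind it.

Call:
move_arm --pt "0.2 -0.2 5 -0.2 8.5" --pt "0.2 -0.2 10 -0.2 8.5" --pt "0.2 -0.2 14 -0.2 8.5" --pt "0.2 -0.2 17.2 -0.2 8.5" --pt "0.2 -0.2 17.2 -0.2 8.5"

```text
t: 3.62
tool_pos: [0.4666, 0.4853, 0.0474]
tool_rot: [-2.106, -2.33, 0.008]
contact_force: [0.0, 0.0, 0.2]
opening: 0.0849
```

Call:
move_arm --pt "-1 0 0 0 8.5" --pt "-2 0 0 0 8.5" --pt "-3 0 0 0 8.5" --pt "-3.5 0 0 0 8.5" --pt "-4 0 0 0 8.5"

```text
t: 4.25
tool_pos: [0.4727, 0.4484, 0.0506]
tool_rot: [-2.105, -2.332, -0.006]
contact_force: [0.3, 3.9, 2.9]
opening: 0.085
```

```bash
python3 -c "
from h import *
to(-21,381,.05)"
```

```text
t 4.25 local [-20.6 425.7] z 50.6 twist need -0.1 delta cm [-4.47 -0.03  0.05] F [0.3 3.9 2.9] open 0.085 q [0.64 0.27 1.68 0.   1.19 0.54]
```

Call:
move_arm --pt "-0.8 0 0 0 8.5" --pt "-1.6 0 0 0 8.5" --pt "-2.4 0 0 0 8.5" --pt "-3.0 0 0 0 8.5" --pt "-3.6 0 0 0 8.5"

```text
t: 4.88
tool_pos: [0.4757, 0.4124, 0.0503]
tool_rot: [-2.105, -2.33, -0.003]
contact_force: [-0.7, 6.7, 5.5]
opening: 0.0844
```

Call:
move_arm --pt "-0.2 0 0 0 8.5" --pt "-0.4 0 0 0 8.5" --pt "-0.6 0 0 0 8.5" --pt "-0.7 0 0 0 8.5" --pt "-0.8 0 0 0 8.5"

```text
t: 5.5
tool_pos: [0.4759, 0.406, 0.0502]
tool_rot: [-2.103, -2.329, -0.005]
contact_force: [-3.4, 11.7, 4.5]
opening: 0.0851
```

```bash
python3 -c "
from h import *
to(-21,381,.05)
save(get_image('top'),'t3.png',3,(50,110,220,290)); save(get_image('scene'),'s3.png',3,(300,150,540,330))"
```

```text
t 5.5 local [-21.8 383.2] z 50.2 twist need -0.12 delta cm [-0.22  0.08  0.02] F [-3.4 11.7  4.5] open 0.085 q [0.59 0.22 1.74 0.   1.18 0.48]
```

View pics/t3.png

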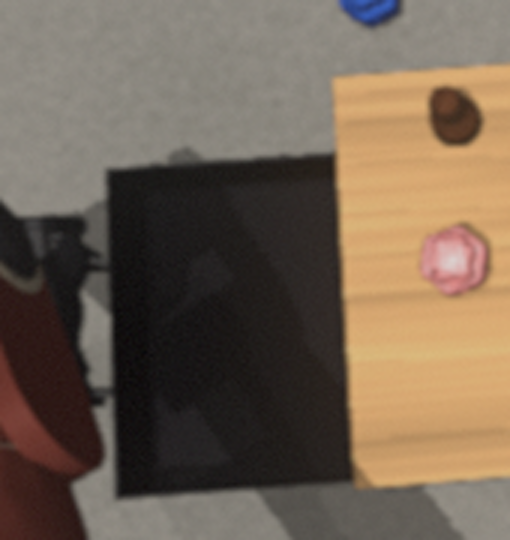

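View pics/s3.png

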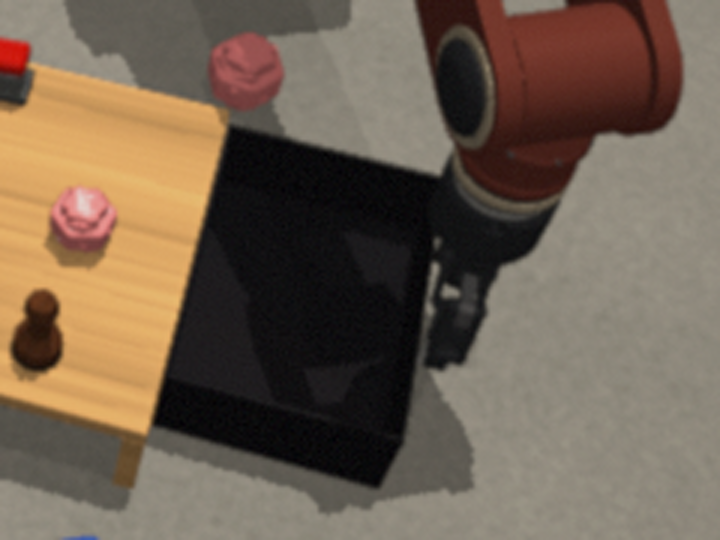

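The tray's near side now meets the riser end along its whole length. I press a little more to seat it, then retract.

Call:
move_arm --pt "-0.2 0 0 0 8.5" --pt "-0.4 0 0 0 8.5" --pt "-0.6 0 0 0 8.5" --pt "-0.6 0 0 0 8.5"

```text
t: 6.1
tool_pos: [0.475, 0.4051, 0.0505]
tool_rot: [-2.096, -2.326, -0.017]
contact_force: [-5.1, 27.6, -0.4]
opening: 0.0848
```

```bash
python3 -c "
from h import *
to(-21,381,.05)"
```

```text
t 6.1 local [-22.8 382.4] z 50.5 twist need 0.0 delta cm [-0.14  0.17  0.05] F [-5.1 27.6 -0.4] open 0.085 q [0.58 0.21 1.75 0.01 1.17 0.47]
```

Call:
move_arm --pt "2 0 0 0 8.5" --pt "4 0 0 0 8.5" --pt "4 0 -6 0 8.5" --pt "4 0 -12 0 3" --pt "4 0 -18 0 3"

```text
t: 6.72
tool_pos: [0.4725, 0.437, 0.2299]
tool_rot: [2.106, 2.331, -0.005]
contact_force: [0.2, -0.1, 0.7]
opening: 0.0513
```

```bash
python3 -c "
from h import *
to(4,72,.108)
save(get_image('top'),'t4.png',3,(50,110,220,290)); save(get_image('scene'),'s4.png',3,(300,150,540,330))"
```

```text
t 6.72 local [-22.  414.4] z 229.9 twist need -0.15 delta cm [-34.2    2.71  12.27] F [ 0.2 -0.1  0.7] open 0.051 q [ 0.63  0.1   1.56 -0.    1.49  0.53]
```

View pics/t4.png

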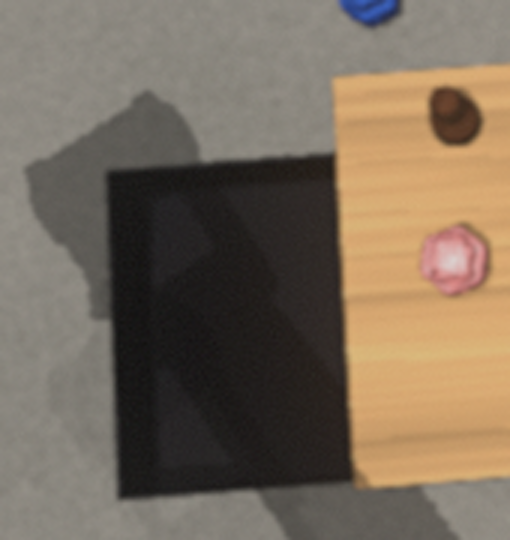

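View pics/s4.png

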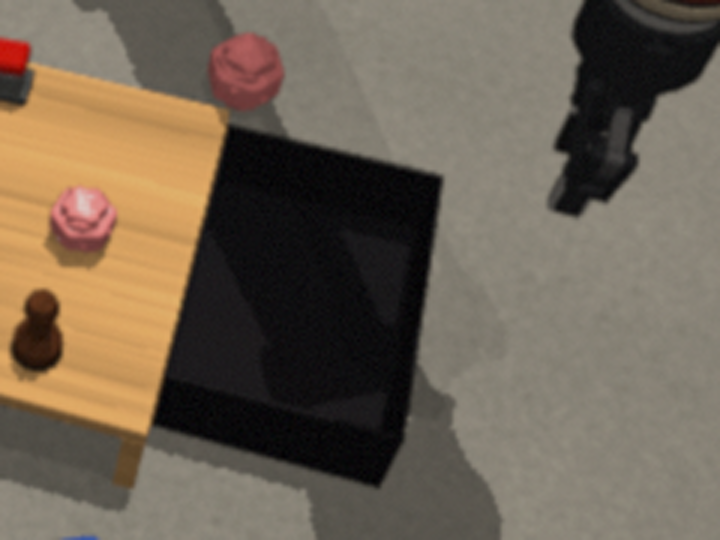

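```bash
python3 -c "
from h import *
d=get_image('top')
print(L(ray(d,[[86,166.7],[89.7,275.7]],.075)))"
```

```text
[[  92.6  368.3]
 [-144.2  367. ]]
```

Call:
move_arm --pt "-6 0.5 0 0 3" --pt "-12 1 0 0 3" --pt "-18 1.5 0 0 3" --pt "-24 2.2 0 0 3" --pt "-30 2.7 0 0 3"

```text
t: 7.5
tool_pos: [0.5292, 0.1396, 0.2266]
tool_rot: [-2.104, -2.329, 0.006]
contact_force: [1.0, -0.1, 0.3]
opening: 0.0302
```

Call:
move_arm --pt "-2.5 0 0 0 3" --pt "-4.5 0 0 0 3" --pt "-4.5 0 3 0 3" --pt "-4.5 0 6 0 3" --pt "-4.5 0 6 0 3"

```text
t: 8.12
tool_pos: [0.532, 0.0972, 0.165]
tool_rot: [-2.101, -2.328, 0.01]
contact_force: [0.3, -0.5, 0.2]
opening: 0.0299
```

```bash
python3 -c "
from h import *
to(4,70,.108)
save(get_image('top'),'t5.png',3,(130,110,380,290)); save(get_image('scene'),'s5.png',3,(180,130,420,310))"
```

```text
t 8.12 local [ 2.  70.2] z 165.0 twist need -0.09 delta cm [-0.03  0.25  5.7 ] F [ 0.3 -0.5  0.2] open 0.03 q [ 0.04 -0.1   1.86 -0.    1.38 -0.06]
```

View pics/s5.png

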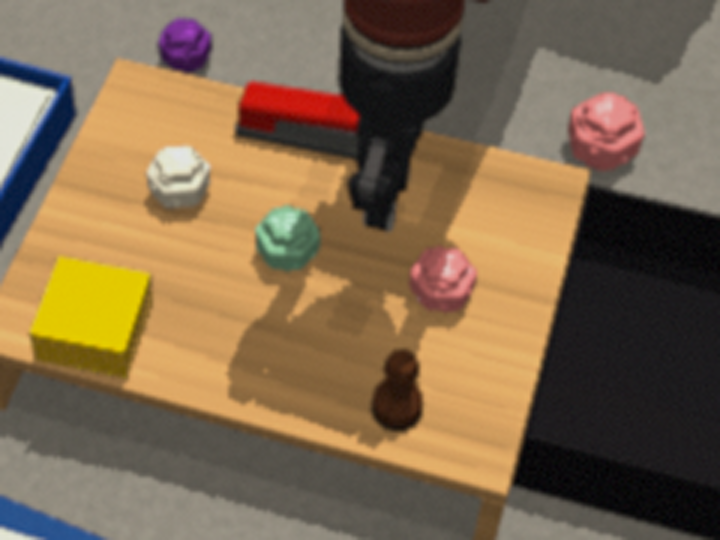

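View pics/t5.png

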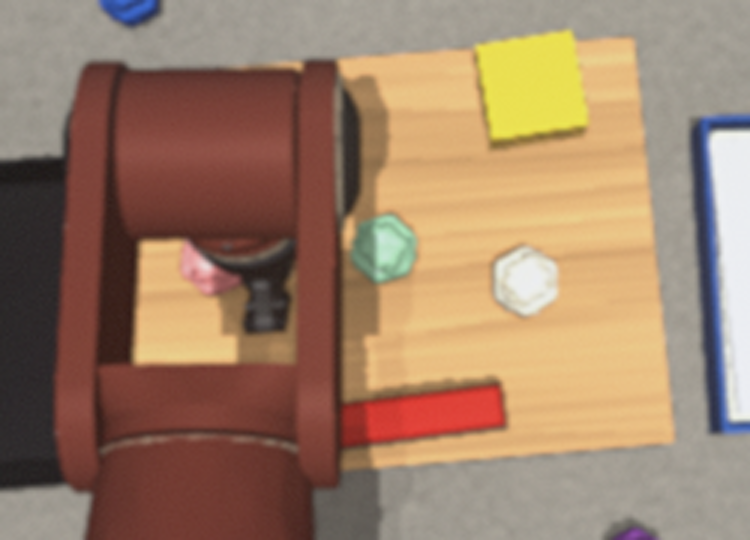

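The tray is snug: its far rim is at riser y of about 367–368 mm at both ends. The gripper stands between the green (crop (287,240)) and pink (443,278) balls. I descend and sweep the pink one.

Call:
move_arm --pt "0 0.2 2 0 3" --pt "0 0.2 4 0 3" --pt "0 0.2 5.7 0 3" --pt "0 0.2 5.7 0 3"

```text
t: 8.72
tool_pos: [0.535, 0.0972, 0.1096]
tool_rot: [-2.103, -2.329, 0.005]
contact_force: [0.8, -0.1, 0.3]
opening: 0.03
```

Call:
move_arm --pt "1.2 0 0 0 3" --pt "2.7 0 0 0 3" --pt "4.2 0 0 0 3" --pt "5.7 0 0 0 3" --pt "7.2 0 0 0 3"

```text
t: 9.35
tool_pos: [0.5297, 0.1701, 0.1129]
tool_rot: [2.104, 2.331, 0.001]
contact_force: [0.9, -1.4, 1.4]
opening: 0.0297
```

```bash
python3 -c "
from h import *
to(4,235,.108)
save(get_image('scene'),'s6.png',3,(240,130,480,310))"
```

```text
t 9.35 local [  7.2 143. ] z 112.9 twist need -0.09 delta cm [ 9.2  -0.34  0.48] F [ 0.9 -1.4  1.4] open 0.03 q [ 0.18 -0.01  1.88 -0.    1.28  0.08]
```

View pics/s6.png

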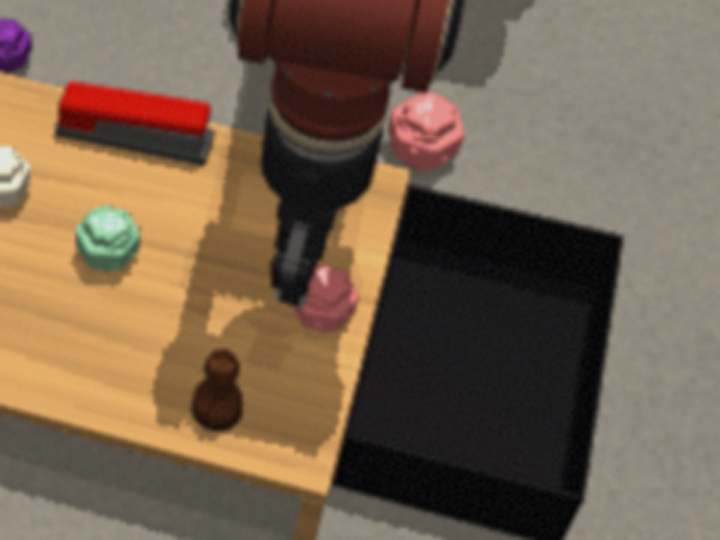

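Call:
move_arm --pt "1.5 -0.2 0 0 3" --pt "3 -0.2 0 0 3" --pt "4.5 -0.2 0 0 3" --pt "6 -0.2 0 0 3" --pt "7.5 -0.2 0 0 3"

```text
t: 10.02
tool_pos: [0.5195, 0.2445, 0.1123]
tool_rot: [-2.105, -2.331, -0.0]
contact_force: [0.0, 0.4, -0.1]
opening: 0.0299
```

Call:
move_arm --pt "1 0 0 0 3" --pt "2 0 0 0 3" --pt "2 0 0 0 3"

```text
t: 10.4
tool_pos: [0.5174, 0.2637, 0.1118]
tool_rot: [-2.104, -2.332, 0.001]
contact_force: [0.2, -0.5, 1.4]
opening: 0.03
```

```bash
python3 -c "
from h import *
to(4,-47,.108)
save(get_image('scene'),'s7.png',3,(240,130,480,310))"
```

```text
t 10.4 local [  4.8 237.4] z 111.8 twist need -0.07 delta cm [-28.44  -0.04   0.39] F [ 0.2 -0.5  1.4] open 0.03 q [ 0.34  0.05  1.82 -0.    1.28  0.24]
```

View pics/s7.png

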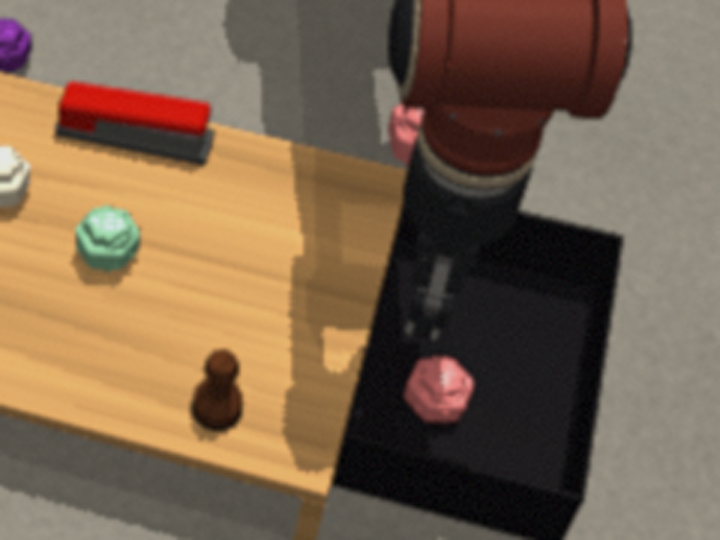

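The pink ball is in the tray (crop (440,390)). Next is the green ball.

Call:
move_arm --pt "0 0 -4 0 3" --pt "-4 0 -7 0 3" --pt "-10 0 -7 0 3" --pt "-16 0 -7 0 3" --pt "-22 0 -7 0 3"

```text
t: 11.08
tool_pos: [0.54, 0.0422, 0.1826]
tool_rot: [2.105, 2.331, 0.001]
contact_force: [0.2, 0.1, 0.2]
opening: 0.0302
```

Call:
move_arm --pt "-5 0 0 0 3" --pt "-6.5 0 0 0 3" --pt "-6.5 0 3 0 3" --pt "-6.5 0 5.5 0 3" --pt "-6.5 0 7.2 0 3"

```text
t: 11.7
tool_pos: [0.546, -0.0197, 0.1088]
tool_rot: [-2.104, -2.331, 0.001]
contact_force: [-1.0, 0.4, 0.5]
opening: 0.03
```

```bash
python3 -c "
from h import *
to(4,-48,.108)
save(get_image('scene'),'s8.png',3,(180,130,420,310))"
```

```text
t 11.7 local [  3.8 -47.4] z 108.8 twist need -0.1 delta cm [-0.05  0.02  0.08] F [-1.   0.4  0.5] open 0.03 q [-0.17 -0.03  1.9   0.    1.27 -0.27]
```

View pics/s8.png

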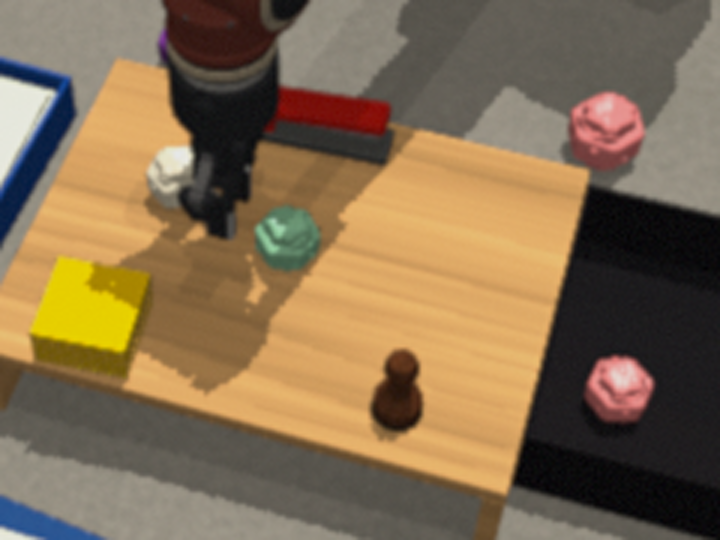

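The fingers are cleanly between the white and green balls, and nothing was disturbed.

Call:
move_arm --pt "1.2 0 0 0 3" --pt "2.7 0 0 0 3" --pt "4.2 0 0 0 3" --pt "5.7 0 0 0 3" --pt "7.2 0 0 0 3"

```text
t: 12.38
tool_pos: [0.5401, 0.0522, 0.1115]
tool_rot: [2.104, 2.33, 0.001]
contact_force: [0.4, -2.4, 4.7]
opening: 0.0298
```

Call:
move_arm --pt "1.5 -0.1 0 0 3" --pt "3 -0.1 0 0 3" --pt "4.5 -0.1 0 0 3" --pt "6 -0.1 0 0 3" --pt "7.5 -0.1 0 0 3"

```text
t: 13.0
tool_pos: [0.5314, 0.1264, 0.1114]
tool_rot: [2.104, 2.33, 0.001]
contact_force: [0.9, -3.1, 5.5]
opening: 0.0298
```

```bash
python3 -c "
from h import *
to(0,235,.108)
save(get_image('scene'),'s9.png',3,(240,130,480,310))"
```

```text
t 13.0 local [ 4.5 99.4] z 111.4 twist need -0.12 delta cm [13.55 -0.47  0.33] F [ 0.9 -3.1  5.5] open 0.03 q [ 0.1  -0.04  1.9  -0.    1.28 -0.  ]
```

View pics/s9.png

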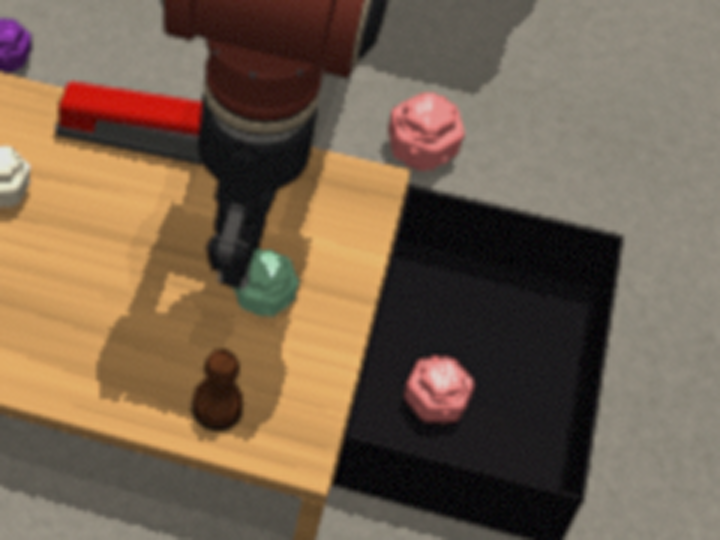

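Call:
move_arm --pt "1.5 -0.2 0 0 3" --pt "3 -0.4 0 0 3" --pt "4.5 -0.6 0 0 3" --pt "6 -0.8 0 0 3" --pt "7.5 -1 0 0 3"

```text
t: 13.68
tool_pos: [0.5143, 0.1996, 0.1118]
tool_rot: [2.103, 2.329, 0.001]
contact_force: [2.2, -15.5, 24.6]
opening: 0.0296
```

Call:
move_arm --pt "1.5 0 0 0 3" --pt "3 0 0 0 3" --pt "4.5 0 0 0 3" --pt "6 0 0 0 3" --pt "6 0 0 0 3"

```text
t: 14.3
tool_pos: [0.506, 0.26, 0.1091]
tool_rot: [-2.103, -2.332, 0.003]
contact_force: [0.1, -0.4, 0.0]
opening: 0.0298
```

```bash
python3 -c "
from h import *
to(-27,-149,.108)
save(get_image('scene'),'s10.png',3,(240,130,480,310))
d=get_image('top'); save(d,'t10.png')
s=get_image('scene')
print([(b[0],b[1],L(ray(s,b[1]+[0,1.5],.106))) for b in blobs(s,(0,0,170),(180,45,255),60,(200,150,300,230))[0]])
"
```

```text
t 14.3 local [ -7.  234.9] z 109.1 twist need -0.02 delta cm [-38.39  -1.98   0.13] F [ 0.1 -0.4  0. ] open 0.03 q [0.34 0.02 1.85 0.   1.27 0.24]
[(np.int32(188), array([238.7, 185.9]), array([[ -29.3, -100.3]]))]
```

View pics/s10.png

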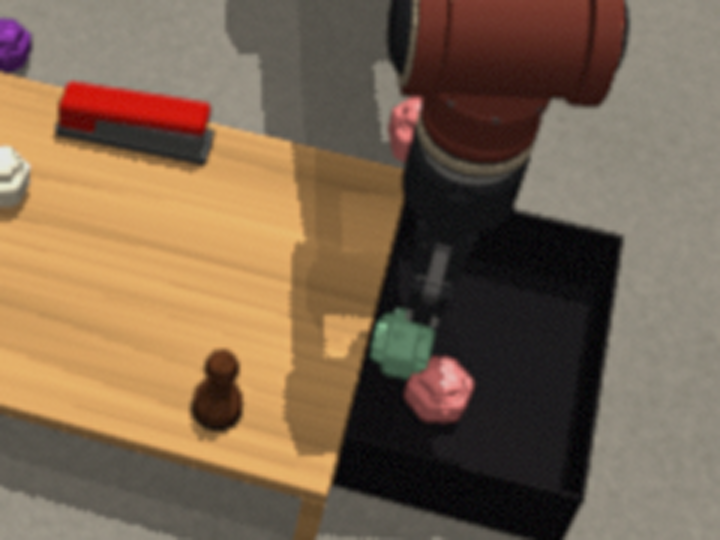

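Call:
move_arm --pt "0 0 -4 0 2.5" --pt "-4 0 -7 0 2.5" --pt "-10 -0.5 -7 0 2.5" --pt "-16 -1 -7 0 2.5" --pt "-22 -1.5 -7 0 2.5"

```text
t: 15.08
tool_pos: [0.5142, 0.0365, 0.1804]
tool_rot: [2.106, 2.331, 0.0]
contact_force: [2.6, 0.9, -0.6]
opening: 0.025
```

Call:
move_arm --pt "-6 -0.2 0 0 2.5" --pt "-12 -0.4 0 0 2.5" --pt "-16.4 -0.6 0 0 2.5" --pt "-16.4 -0.6 3.5 0 2.5" --pt "-16.4 -0.6 6 0 2.5"

```text
t: 15.7
tool_pos: [0.5245, -0.1263, 0.119]
tool_rot: [-2.108, -2.328, 0.001]
contact_force: [-0.9, 0.0, -0.2]
opening: 0.0249
```

```bash
python3 -c "
from h import *
to(-28,-149,.103)
save(get_image('scene'),'s11.png',2,(180,110,500,330))"
```

```text
t 15.7 local [ -28.7 -151.2] z 119.0 twist need -0.27 delta cm [0.22 0.07 1.6 ] F [-0.9  0.  -0.2] open 0.025 q [-0.37 -0.06  1.91 -0.    1.29 -0.47]
```

View pics/s11.png

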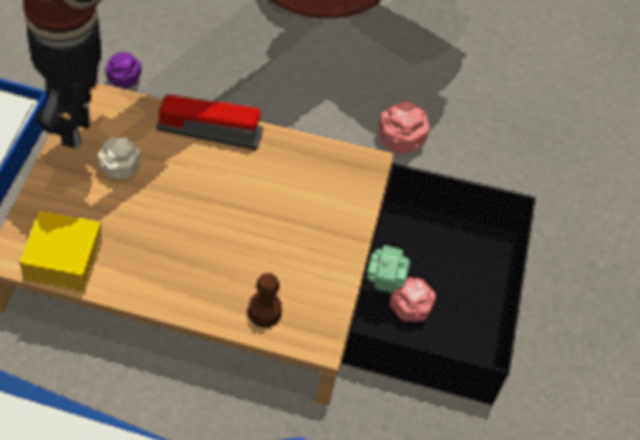

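Pink and green are both in the tray, and the gripper is behind the white ball.

Call:
move_arm --pt "0.1 0 0.8 -0.2 2.5" --pt "0.1 0 1.3 -0.2 2.5" --pt "0.1 0 1.5 -0.2 2.5" --pt "0.1 0 1.5 -0.2 2.5"

```text
t: 16.25
tool_pos: [0.5255, -0.124, 0.1059]
tool_rot: [2.101, 2.335, 0.001]
contact_force: [-0.2, 0.1, -0.2]
opening: 0.0249
```

```bash
python3 -c "
from h import *
to(-28,-149,.103)"
```

```text
t 16.25 local [ -27.4 -149.1] z 105.9 twist need 0.09 delta cm [ 0.01 -0.06  0.29] F [-0.2  0.1 -0.2] open 0.025 q [-0.37 -0.04  1.92  0.    1.27 -0.48]
```

Call:
move_arm --pt "1.2 0 0.3 0 2.5" --pt "2.7 0 0.3 0 2.5" --pt "4.2 0 0.3 0 2.5" --pt "5.7 0 0.3 0 2.5" --pt "7.2 0 0.3 0 2.5"

```text
t: 16.88
tool_pos: [0.5174, -0.0512, 0.1024]
tool_rot: [2.101, 2.336, 0.0]
contact_force: [0.0, -0.2, 0.7]
opening: 0.0252
```

Call:
move_arm --pt "1.5 0 0 0 2.5" --pt "3 0 0 0 2.5" --pt "4.5 0 0 0 2.5" --pt "6 0 0 0 2.5" --pt "7.5 0 0 0 2.5"

```text
t: 17.5
tool_pos: [0.5096, 0.0232, 0.1023]
tool_rot: [-2.102, -2.335, -0.0]
contact_force: [-0.0, 0.2, -0.4]
opening: 0.0252
```

```bash
python3 -c "
from h import *
to(-55,235,.108)
save(get_image('scene'),'s12.png',2,(180,110,500,330))"
```

```text
t 17.5 local [-28.  -1.] z 102.3 twist need 0.08 delta cm [23.6  -2.68 -0.57] F [-0.   0.2 -0.4] open 0.025 q [-0.1  -0.11  1.99  0.    1.26 -0.21]
```

View pics/s12.png

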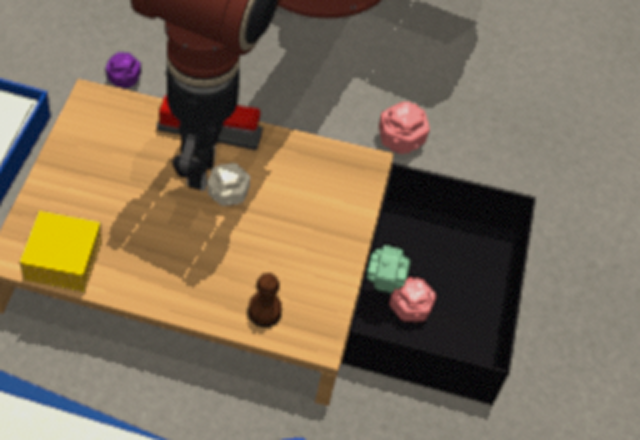

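Call:
move_arm --pt "1.5 0 0 0 2.5" --pt "3 0 0 0 2.5" --pt "4.5 0 0 0 2.5" --pt "6 -0.1 0 0 2.5" --pt "7.5 -0.3 0 0 2.5"

```text
t: 18.18
tool_pos: [0.4986, 0.0975, 0.1023]
tool_rot: [-2.101, -2.335, 0.0]
contact_force: [1.2, -0.4, 0.4]
opening: 0.0252
```

Call:
move_arm --pt "1.5 -0.3 0 0 2.5" --pt "3 -0.6 0 0 2.5" --pt "4.5 -0.9 0 0 2.5" --pt "6 -1.2 0 0 2.5" --pt "7.5 -1.5 0 0 2.5"

```text
t: 18.8
tool_pos: [0.4757, 0.1704, 0.1023]
tool_rot: [2.102, 2.335, 0.0]
contact_force: [-0.2, -1.0, 0.3]
opening: 0.0252
```

```bash
python3 -c "
from h import *
to(-50,235,.108)
save(get_image('scene'),'s13.png',2,(180,110,500,330))"
```

```text
t 18.8 local [-46.4 148.9] z 102.3 twist need 0.08 delta cm [ 8.61 -0.35 -0.57] F [-0.2 -1.   0.3] open 0.025 q [ 0.2  -0.13  2.    0.    1.27  0.09]
```

View pics/s13.png

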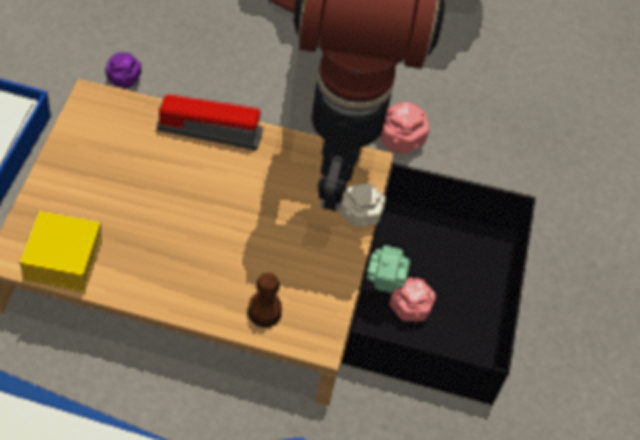

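Call:
move_arm --pt "1.5 -0.2 0 0 2.5" --pt "3 -0.4 0 0 2.5" --pt "4.5 -0.4 0 0 2.5" --pt "6 -0.4 0 0 2.5" --pt "7.5 -0.4 0 0 2.5"

```text
t: 19.48
tool_pos: [0.4641, 0.2447, 0.1023]
tool_rot: [-2.101, -2.335, 0.0]
contact_force: [0.5, -0.4, 0.3]
opening: 0.0247
```

Call:
move_arm --pt "1 0 0 0 2.5" --pt "1.2 0 0 0 2.5" --pt "1.2 0 -4 0 2.5" --pt "1.2 0 -8 0 2.5" --pt "1.2 0 -13 0 2.5"

```text
t: 20.1
tool_pos: [0.4623, 0.255, 0.2325]
tool_rot: [-2.102, -2.334, 0.003]
contact_force: [1.1, 0.2, -0.0]
opening: 0.0253
```

Call:
move_arm --pt "2 -3 -2 0 2.5" --pt "4 -5 -4 0 2.5" --pt "8 -5 -6 0 2.5" --pt "14 -5 -6 0 2.5" --pt "20 -5 -6 0 2.5"

```text
t: 20.72
tool_pos: [0.3923, 0.4506, 0.2931]
tool_rot: [2.103, 2.333, 0.002]
contact_force: [0.5, 0.2, 0.3]
opening: 0.0249
```

```bash
python3 -c "
from h import *
to(-50,235,.108)
save(get_image('scene'),'s14.png'); save(get_image('top'),'t14.png')
save(get_image('top'),'t14z.png',4,(60,130,200,290))"
```

```text
t 20.73 local [-100.3  436.3] z 293.1 twist need 0.01 delta cm [-20.13   5.    18.51] F [0.5 0.2 0.3] open 0.025 q [ 0.73 -0.04  1.6  -0.    1.58  0.63]
```

View pics/s14.png

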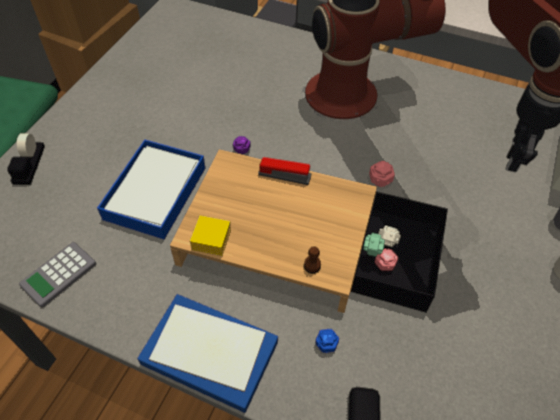

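View pics/t14.png

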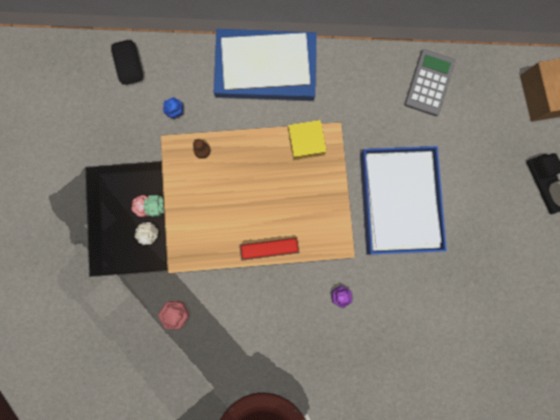

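All three balls show inside the tray: green (375,245), white (391,236) and pink (386,260) in the scene view. I'll triangulate their heights to make sure none is perched on the rim, and compare the tray and the left-alone items with the start.

```bash
python3 - <<'E'
from h import *
d=get_image("top"); s=get_image("scene")
P=lambda q:np.array(q["K"])@np.c_[q["R"],q["t"]]
for n,lo,hi in [("green",(55,40,50),(92,220,255)),("pink",(0,40,80),(8,180,255)),("white",(0,0,120),(180,50,255))]:
    bt=max(blobs(d,lo,hi,30,(85,160,166,275))[0],key=lambda b:b[0]); bs=max(blobs(s,lo,hi,30,(355,190,445,300))[0],key=lambda b:b[0])
    X=cv2.triangulatePoints(P(d),P(s),bt[1],bs[1])[:,0]; X=X[:3]/X[3]; print(n,bt[0],bt[1],bs[0],bs[1],"loc",L(X)[0],"z",X[2].round(4))
im0=cv2.imread("pics/top0.png").astype(int); im1=cv2.imread("pics/t14.png").astype(int)
for n,(a,b,c,e) in dict(notes=(285,118,330,160),stamp=(188,135,214,162),stapler=(236,232,303,262)).items(): print(n,abs(im0-im1)[b:e,a:c].mean().round(2),abs(im0-im1)[b:e,a:c].max())
save(d,"t15.png",4,(60,130,200,270))
E
```

```text
green 347 [153.9 205.4] 377 [373.3 243.8] loc [ -2.  227.2] z 0.0642
pink 245 [138.4 205.7] 357 [386.4 259.4] loc [  5.3 266.8] z 0.0296
white 376 [145.7 233.2] 472 [428. 196.] loc [-73.6 274.7] z 0.169
notes 4.43 9
stamp 3.76 10
stapler 5.83 65
```

```bash
sleep 1
```

```text
(no output)
```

View pics/t14z.png

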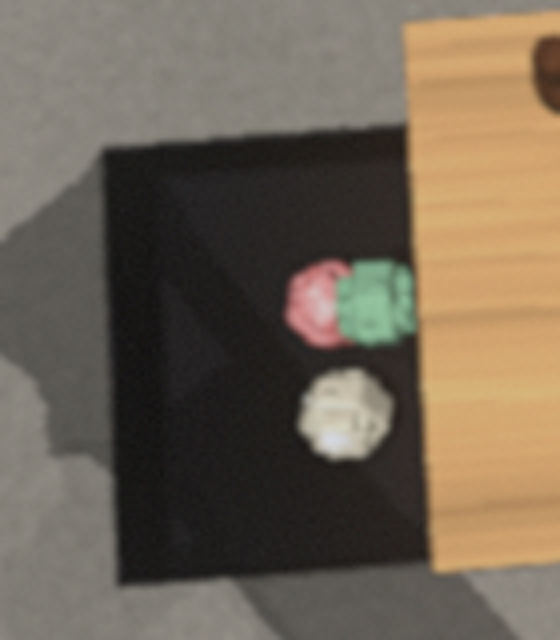

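Pink is on the floor, but green reads about 64 mm high at riser y = 227 mm. It is wedged on the pink ball against the near wall. The white triangulation picked a wrong blob in the scene view, so I'll redo that. There is plenty of time, so I'll nudge pink out from under green to let it settle on the floor.

```bash
python3 - <<'E'
from h import *
d=get_image("top"); s=get_image("scene")
P=lambda q:np.array(q["K"])@np.c_[q["R"],q["t"]]
X=cv2.triangulatePoints(P(d),P(s),np.array([146.3,233.7]),np.array([391.,236]))[:,0]; X=X[:3]/X[3]; print("white",L(X),X[2])
print(L(ray(d,[138.4,205.7],.027)),L(ray(s,[386.4,259.4],.027)),"far rim",L(ray(d,[[86.5,167],[90,275.5]],.075)))
to(52,278,.15); to(52,278,.042)
save(s,"s16.png",5,(340,190,460,310))
E
```

```text
white [[-61.1 260. ]] 0.026272062258152623
[[  4.8 270.8]] [[  4.6 264.6]] far rim [[  91.9  367.2]
 [-143.8  366.4]]
t 21.07 local [-100.3  433.8] z 292.4 twist need -0.0 delta cm [-15.57  15.22  14.25] F [ 0.1 -0.  -0.2] open 0.025 q [ 0.73 -0.05  1.6  -0.    1.58  0.62]
t 21.07 local [-100.3  433.8] z 292.4 twist need -0.0 delta cm [-15.57  15.22  25.05] F [ 0.1 -0.  -0.2] open 0.025 q [ 0.73 -0.05  1.6  -0.    1.58  0.62]
```

View pics/s16.png

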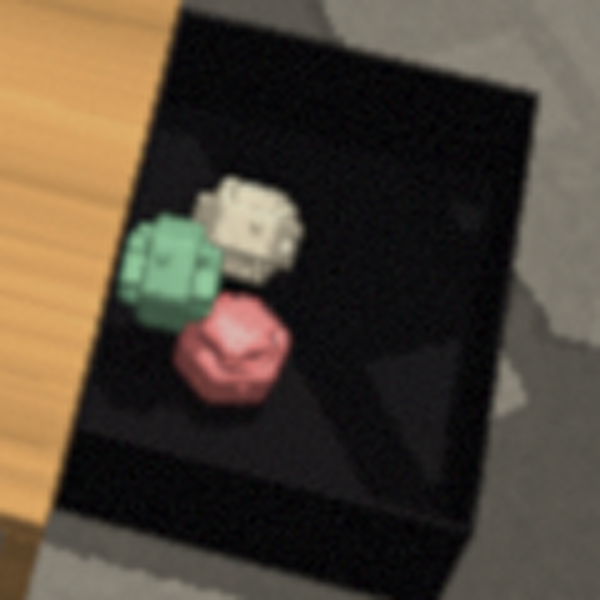

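Call:
move_arm --pt "-4 4 0 0 0" --pt "-8 8 0 0 0" --pt "-12 12 2 0 0" --pt "-15.6 15.2 6 0 0" --pt "-15.6 15.2 11 0 0"

```text
t: 21.7
tool_pos: [0.5632, 0.3063, 0.1832]
tool_rot: [2.107, 2.326, 0.006]
contact_force: [-0.5, 0.6, -0.1]
opening: -0.0001
```

Call:
move_arm --pt "0 0 4 0 0" --pt "0 0 8 0 0" --pt "0 0 11 0 0" --pt "0 0 14 0 0" --pt "0 0 14 0 0"

```text
t: 22.32
tool_pos: [0.5578, 0.3079, 0.0397]
tool_rot: [-2.102, -2.332, 0.008]
contact_force: [-0.2, 0.1, 0.8]
opening: -0.0002
```

```bash
python3 - <<'E'
from h import *
to(5,278,.042)
save(get_image("scene"),"s17.png",3,(300,130,480,310))
E
```

```text
t 22.32 local [ 49.4 277.1] z 39.7 twist need -0.02 delta cm [ 0.08 -4.44 -0.21] F [-0.2  0.1  0.8] open -0.0 q [ 0.39  0.26  1.71 -0.    1.18  0.28]
```

View pics/s17.png

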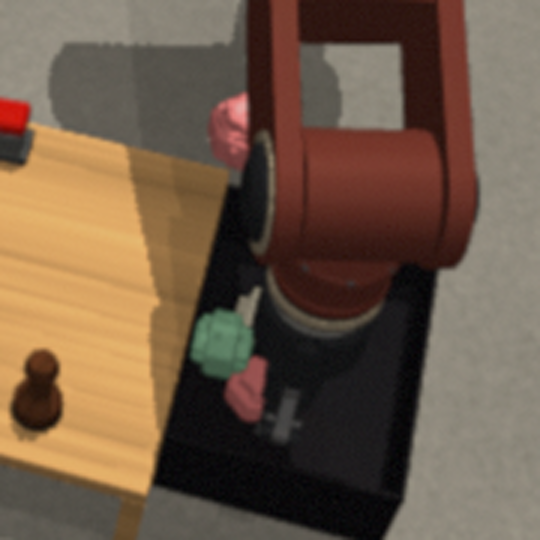

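Call:
move_arm --pt "0 -1 -0.3 0 0" --pt "0 -2 -0.3 0 0" --pt "0 -3 -0.3 0 0" --pt "0 -4 -0.3 0 0" --pt "0 -5 -0.3 0 0"

```text
t: 23.0
tool_pos: [0.5092, 0.3048, 0.0454]
tool_rot: [2.101, 2.335, -0.0]
contact_force: [-0.9, -0.3, -0.3]
opening: -0.0001
```

```bash
python3 - <<'E'
from h import *
to(5,278,.042)
save(get_image("scene"),"s18.png",3,(300,130,480,310))
E
```

```text
t 23.0 local [  0.8 279.1] z 45.4 twist need 0.1 delta cm [-0.11  0.42  0.34] F [-0.9 -0.3 -0.3] open -0.0 q [ 0.41  0.16  1.82 -0.    1.16  0.31]
```

View pics/s18.png

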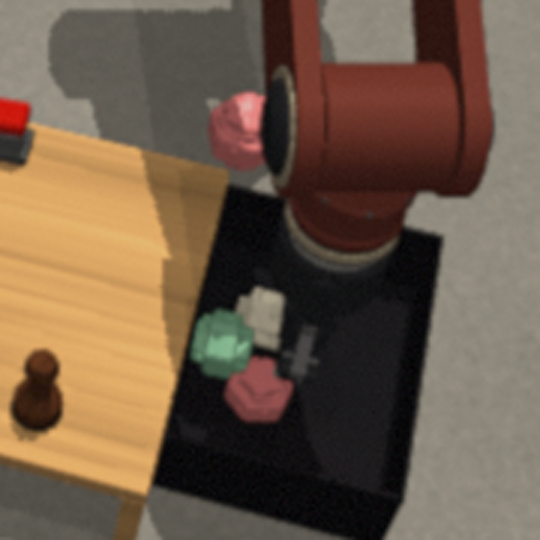

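The fingers slipped past pink's outer side without moving it much. I'll retry on a line closer to pink's centre.

Call:
move_arm --pt "0.5 0 -4 0 0" --pt "0.5 0 -9 0 0" --pt "-0.5 3 -10 0 0" --pt "-1.4 5.3 -8 0 0" --pt "-1.4 5.3 -3 0 0"

```text
t: 23.68
tool_pos: [0.5687, 0.2971, 0.0789]
tool_rot: [2.1, 2.33, 0.013]
contact_force: [0.6, 0.3, -1.2]
opening: -0.0001
```

Call:
move_arm --pt "0 0 2 0 0" --pt "0 0 3.3 0 0" --pt "0 0 3.3 0 0" --pt "0 0 3.3 0 0"

```text
t: 24.18
tool_pos: [0.5653, 0.2971, 0.0442]
tool_rot: [2.1, 2.335, 0.004]
contact_force: [0.2, 0.1, 0.6]
opening: -0.0003
```

```bash
python3 - <<'E'
from h import *
to(5,265,.042)
d=get_image("top");s=get_image("scene")
for b in blobs(s,(0,40,60),(8,180,255),60,(355,215,445,300))[0]: print(b,L(ray(s,b[1],.027)))
save(s,"s19.png",3,(300,130,480,310))
E
```

```text
t 24.18 local [ 55.8 265.6] z 44.2 twist need 0.1 delta cm [-0.05 -5.08  0.2 ] F [0.2 0.1 0.6] open -0.0 q [0.37 0.25 1.71 0.   1.17 0.26]
(np.int32(206), array([408.6, 218.5]), array([392, 215,  34,   9], dtype=int32)) [[-125.   293.7]]
(np.int32(60), array([399.9, 229.6]), array([385, 221,  31,  13], dtype=int32)) [[-86.4 279.5]]
(np.int32(89), array([378.7, 260.4]), array([375, 253,   8,  16], dtype=int32)) [[ 12.7 248.5]]
```

View pics/s19.png

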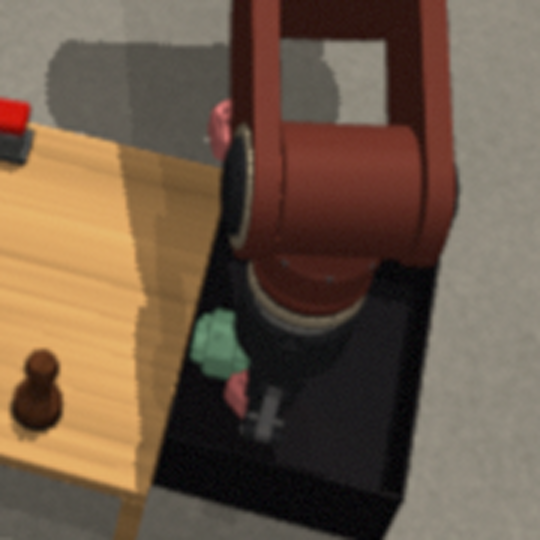

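Call:
move_arm --pt "0 -1.1 0.1 0 0" --pt "0 -2.2 0.1 0 0" --pt "0 -3.3 0.1 0 0" --pt "0 -4.4 0.1 0 0" --pt "0 -5.5 0.1 0 0"

```text
t: 24.9
tool_pos: [0.5086, 0.2906, 0.0413]
tool_rot: [-2.101, -2.335, 0.0]
contact_force: [-0.6, 0.2, 0.2]
opening: -0.0002
```

```bash
python3 - <<'E'
from h import *
to(5,265,.042)
s=get_image("scene")
save(s,"s20.png",3,(300,130,480,310))
E
```

```text
t 24.9 local [ -1.2 265. ] z 41.3 twist need 0.09 delta cm [-0.    0.62 -0.07] F [-0.6  0.2  0.2] open -0.0 q [ 0.39  0.15  1.84 -0.    1.15  0.29]
```

View pics/s20.png

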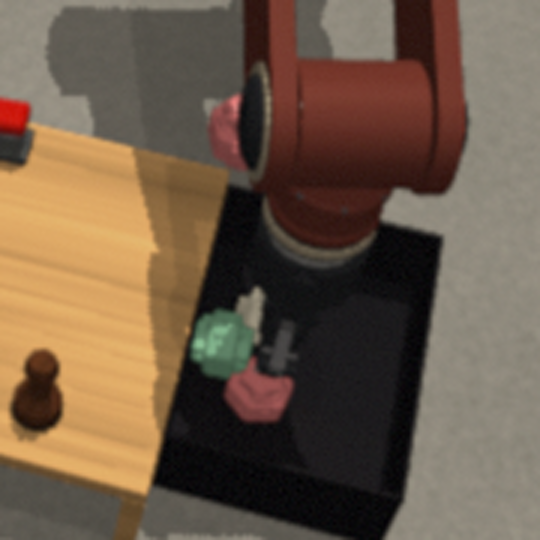

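```bash
python3 - <<'E'
from h import *
o=sensors.get_obs(); p=np.array(o["tool_pos"]); s=get_image("scene"); d=get_image("top")
print(p, proj(s,[p,p-[0,0,.017],p+[0,0,.03]]), proj(d,[p]))
print(W([5,268]), proj(s,np.r_[W([5,268]),.027]))
save(d,"t20.png",4,(60,130,200,280)); save(s,"s21.png",6,(350,215,450,305))
E
```

```text
[0.50742566 0.2905631  0.0410907 ] [[388.30772733 253.65060125]
 [386.98358051 257.60754567]
 [390.71930156 246.44410041]] [[139.35093273 207.99860398]]
[0.5145 0.2942] [[387.85703908 259.93546082]]
```

View pics/s21.png

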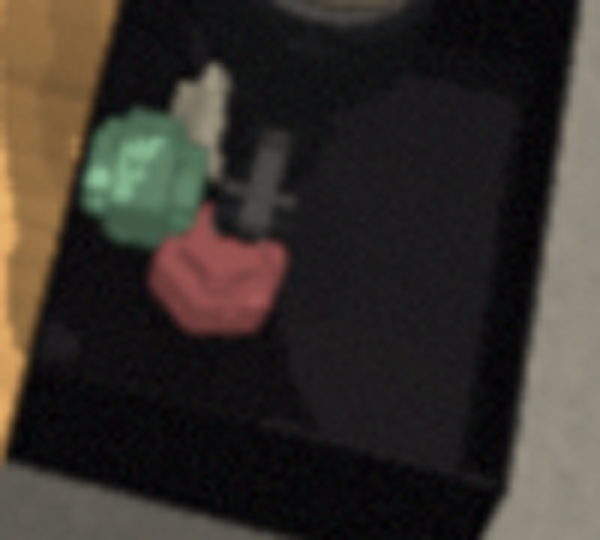

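View pics/t20.png

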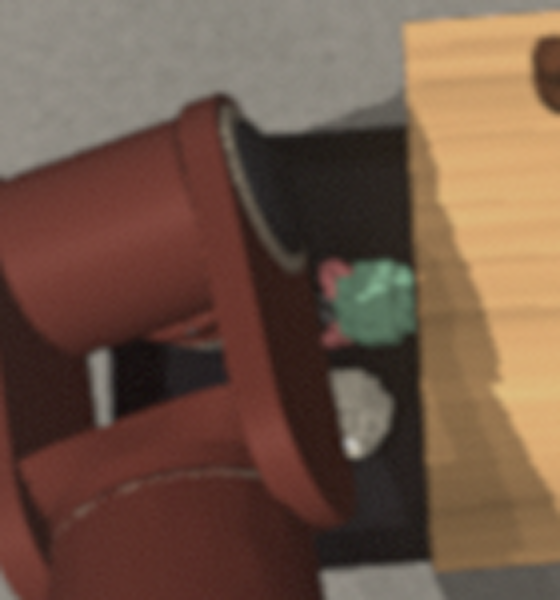

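The finger is riding above pink's top: the tips stand higher than I assumed, and pink has not moved. I'll back off, go lower, and push again.

Call:
move_arm --pt "0 0 -4 0 0" --pt "0 0 -9 0 0" --pt "0.6 3 -10 0 0" --pt "1 6 -9 0 0" --pt "1 6 -4 0 0"

```text
t: 25.68
tool_pos: [0.5741, 0.3086, 0.0861]
tool_rot: [2.099, 2.33, 0.017]
contact_force: [0.6, -0.1, -0.8]
opening: -0.0
```

Call:
move_arm --pt "0 0 2 0 0" --pt "0 0 4 0 0" --pt "0 0 4.7 0 0" --pt "0 0 4.7 0 0"

```text
t: 26.18
tool_pos: [0.5682, 0.307, 0.0346]
tool_rot: [2.101, 2.335, 0.001]
contact_force: [0.4, 0.2, -0.0]
opening: -0.0003
```

```bash
python3 - <<'E'
from h import *
to(0,275,.034)
s=get_image("scene")
o=sensors.get_obs(); p=np.array(o["tool_pos"]);print(proj(s,[p,p-[0,0,.017]]))
save(s,"s22.png",6,(350,205,450,305))
E
```

```text
t 26.18 local [ 59.8 275.2] z 34.6 twist need 0.09 delta cm [-0.01 -5.98  0.06] F [ 0.4  0.2 -0. ] open -0.0 q [ 0.38  0.28  1.69 -0.    1.17  0.27]
[[387.14832888 279.43850429]
 [385.80065786 283.20816964]]
```

View pics/s22.png

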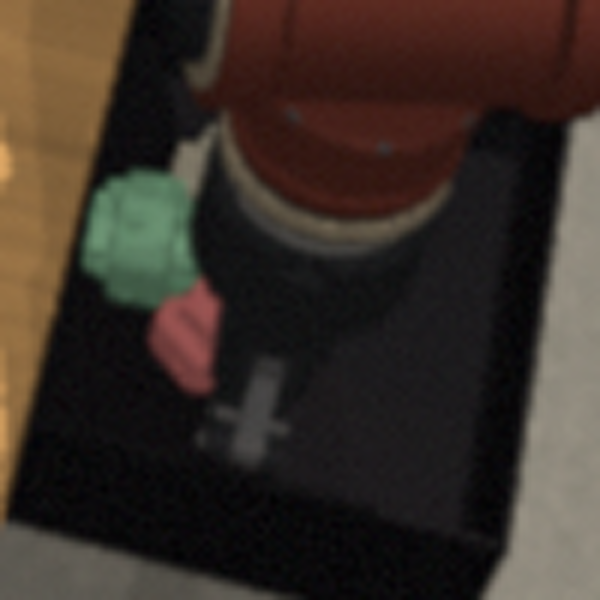

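Call:
move_arm --pt "-0.7 -1 0 0 0" --pt "-0.7 -2.2 0 0 0" --pt "-0.7 -3.3 0 0 0" --pt "-0.7 -4.4 0 0 0" --pt "-0.7 -5.5 0 0 0"

```text
t: 26.85
tool_pos: [0.5135, 0.2943, 0.0346]
tool_rot: [2.101, 2.335, 0.001]
contact_force: [0.3, -0.2, 1.7]
opening: -0.0
```

```bash
python3 - <<'E'
from h import *
to(0,275,.034)
s=get_image("scene")
save(s,"s23.png",6,(350,205,450,305))
save(get_image("top"),"t23.png",4,(60,130,200,280))
E
```

```text
t 26.85 local [  4.  268.2] z 34.6 twist need 0.09 delta cm [ 0.68 -0.4   0.06] F [ 0.3 -0.2  1.7] open -0.0 q [ 0.39  0.17  1.83 -0.    1.14  0.29]
```

View pics/s23.png

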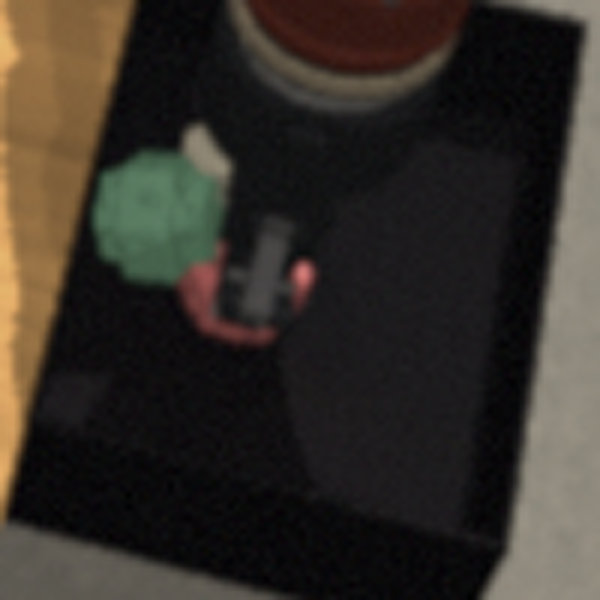

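View pics/t23.png

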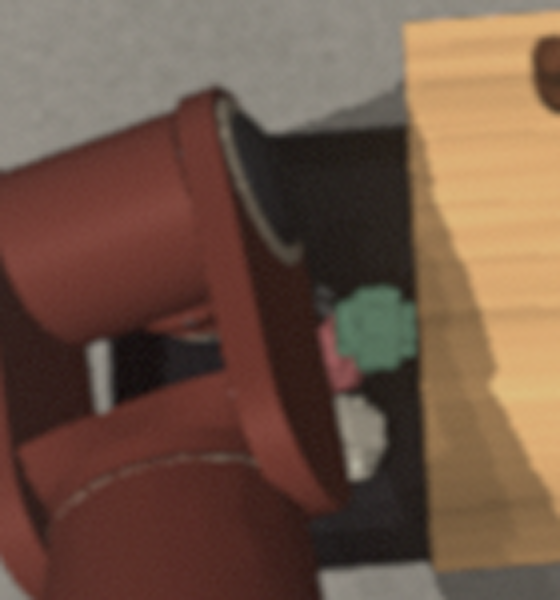

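Pink moved this time, but green followed it. The floor on the +x side is free, so I'll push green along the wall in +x, off the pink ball.

Call:
move_arm --pt "0.5 0.5 -4 0 0" --pt "0.5 0 -8 0 0" --pt "0.5 0 -11 0 0" --pt "-2 -3 -12 0 0" --pt "-4.6 -5.6 -12 0 0"

```text
t: 27.58
tool_pos: [0.4634, 0.2423, 0.1557]
tool_rot: [2.1, 2.335, 0.003]
contact_force: [0.2, -0.4, -0.9]
opening: 0.0003
```

```bash
python3 - <<'E'
from h import *
d=get_image("top"); s=get_image("scene")
P=lambda q:np.array(q["K"])@np.c_[q["R"],q["t"]]
for n,lo,hi in [("green",(55,40,50),(92,220,255)),("pink",(0,60,80),(8,180,255))]:
    bt=max(blobs(d,lo,hi,30,(120,185,166,240))[0]+[(0,np.zeros(2))],key=lambda b:b[0]); bs=max(blobs(s,lo,hi,30,(355,220,405,275))[0]+[(0,np.zeros(2))],key=lambda b:b[0])
    X=cv2.triangulatePoints(P(d),P(s),bt[1],bs[1])[:,0]; X=X[:3]/X[3]; print(n,bt[0],bt[1],bs[0],bs[1],"loc",L(X)[0],"z",X[2].round(4))
to(-50,222,.15)
save(s,"s24.png",5,(340,190,460,310)); save(d,"t24.png",4,(60,130,200,280))
E
```

```text
green 320 [154.6 210.9] 367 [375.4 241.7] loc [-13.7 229.5] z 0.0567
pink 506 [124.9 218. ] 321 [391.8 250.7] loc [-18.1 282.5] z 0.0413
t 27.68 local [-53.3 220.6] z 153.7 twist need 0.01 delta cm [0.14 0.33 0.37] F [-0.1  0.2 -0.8] open 0.0 q [ 0.34 -0.14  1.92 -0.    1.36  0.23]
```

View pics/s24.png

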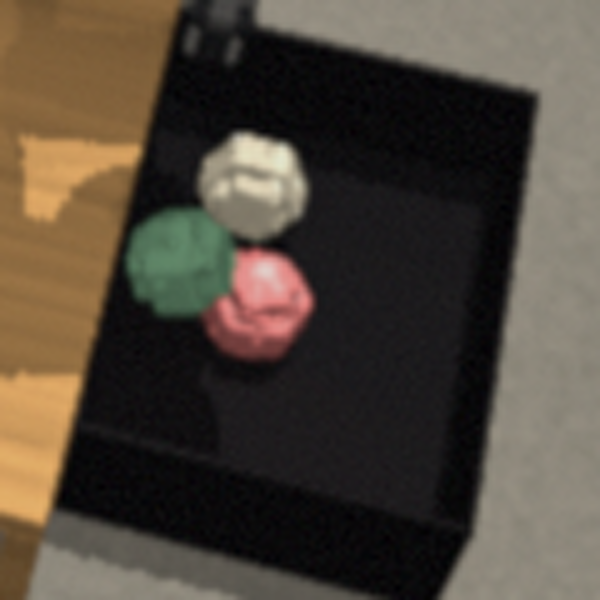

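View pics/t24.png

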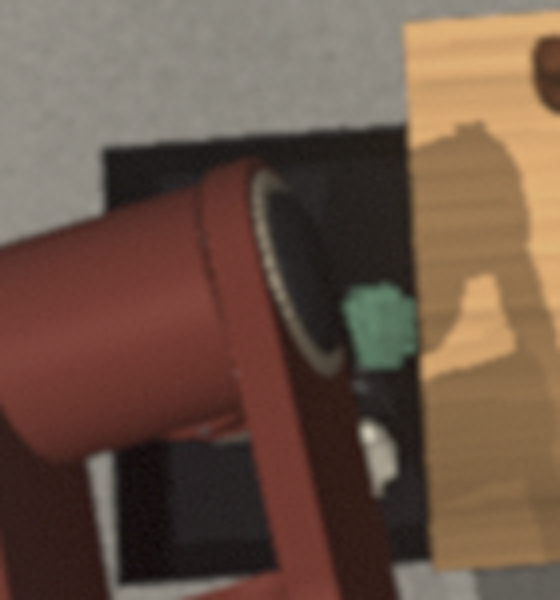

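Call:
move_arm --pt "0.3 -0.6 3 0 0" --pt "0.3 -0.6 6 0 0" --pt "0.3 -0.6 8.5 0 0" --pt "0.3 -0.6 10 0 0" --pt "0.3 -0.6 10 0 0"

```text
t: 28.3
tool_pos: [0.4564, 0.2448, 0.0531]
tool_rot: [-2.101, -2.334, 0.004]
contact_force: [-2.0, -0.3, 0.5]
opening: 0.0004
```

```bash
python3 - <<'E'
from h import *
to(0,222,.05)
s=get_image("scene")
save(s,"s25.png",5,(340,190,460,310)); save(get_image("top"),"t25.png",4,(60,130,200,280))
E
```

```text
t 28.3 local [-57.9 224.9] z 53.1 twist need 0.09 delta cm [-0.3   5.79  0.29] F [-2.  -0.3  0.5] open 0.0 q [ 0.35 -0.02  2.    0.    1.17  0.24]
```

View pics/s25.png

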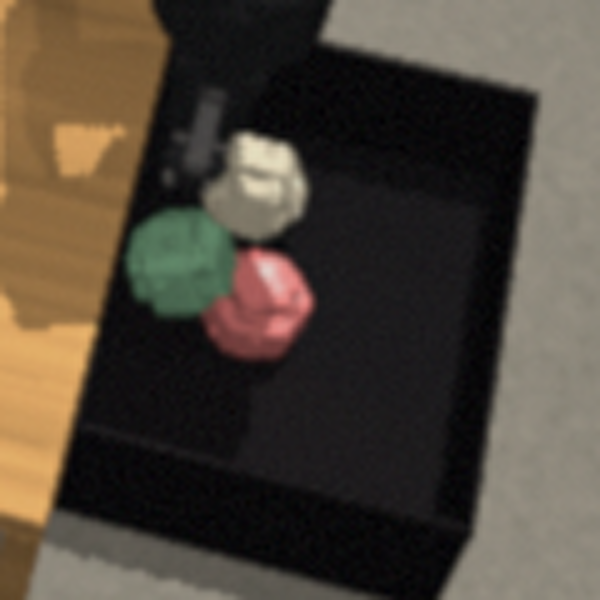

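Well placed behind green, so I push in +x.

Call:
move_arm --pt "0 1.2 0.2 0 0" --pt "0 2.4 0.2 0 0" --pt "0 3.6 0.2 0 0" --pt "0 4.8 0.2 0 0" --pt "0 6 0.2 0 0"

```text
t: 29.02
tool_pos: [0.5177, 0.2513, 0.0523]
tool_rot: [2.102, 2.335, 0.0]
contact_force: [0.3, -0.5, -0.2]
opening: 0.0001
```

```bash
python3 - <<'E'
from h import *
to(0,222,.05)
s=get_image("scene")
save(s,"s26.png",5,(340,190,460,310))
E
```

```text
t 29.02 local [  3.7 225. ] z 52.3 twist need 0.08 delta cm [-0.3  -0.37  0.23] F [ 0.3 -0.5 -0.2] open 0.0 q [0.32 0.11 1.86 0.   1.17 0.22]
```

View pics/s26.png

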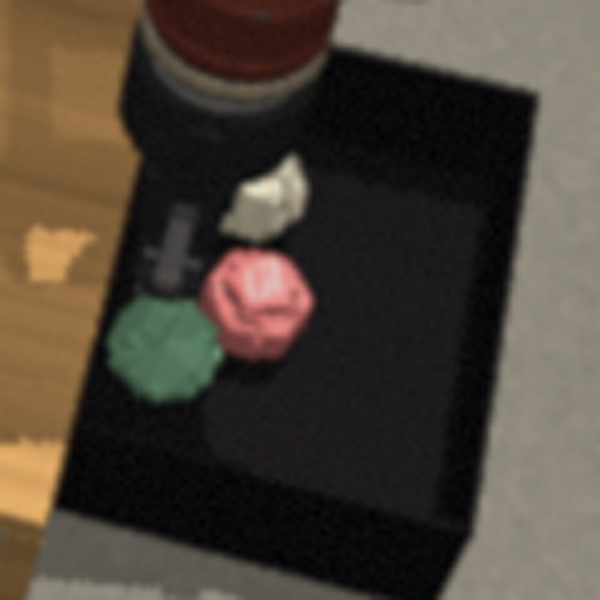

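Call:
move_arm --pt "0 1 0 0 0" --pt "0 2 0 0 0" --pt "0 2.5 0 0 0" --pt "0 1 -1 0 0" --pt "0 0 -5 0 0"

```text
t: 29.7
tool_pos: [0.514, 0.2503, 0.0995]
tool_rot: [-2.099, -2.332, 0.01]
contact_force: [-0.2, 0.2, 0.1]
opening: -0.0001
```

Call:
move_arm --pt "0 0 -4 0 0" --pt "2 -1 -9 0 0" --pt "7 -4 -13 0 0" --pt "13 -8 -14 0 0" --pt "19 -11 -15 0 0"

```text
t: 30.32
tool_pos: [0.3991, 0.4111, 0.2502]
tool_rot: [2.102, 2.334, 0.003]
contact_force: [-0.4, 0.1, 0.2]
opening: -0.0002
```

Call:
move_arm --pt "3 -2 0 0 0" --pt "3 -2 0 0 0"

```text
t: 30.58
tool_pos: [0.3753, 0.4392, 0.2489]
tool_rot: [-2.097, -2.339, -0.0]
contact_force: [-0.3, -0.5, 0.0]
opening: -0.0
```

```bash
python3 - <<'E'
from h import *
d=get_image("top"); s=get_image("scene")
save(s,"s27.png"); save(d,"t27.png"); 
P=lambda q:np.array(q["K"])@np.c_[q["R"],q["t"]]
for n,lo,hi in [("green",(55,40,40),(92,220,255)),("pink",(0,60,80),(8,180,255)),("white",(0,0,110),(180,60,255))]:
    bt=blobs(d,lo,hi,60,(90,170,164,270))[0]; bs=blobs(s,lo,hi,60,(357,205,430,290))[0]
    for a in bt:
        for b in bs:
            X=cv2.triangulatePoints(P(d),P(s),a[1],b[1])[:,0]; X=X[:3]/X[3]; print(n,a[0],a[1],b[0],b[1],"loc",L(X)[0],"z",X[2].round(4))
print("far rim",L(ray(d,[[86.5,167],[90,275.5]],.075)))
to(0,0,.1)
E
```

```text
green 362 [153.5 200.2] 406 [372.2 258.8] loc [ 14.8 234.4] z 0.0301
pink 355 [140.3 217.8] 335 [390.9 250. ] loc [-23.4 268.9] z 0.0266
white 125 [156.8 199.5] 315 [390.  226.5] loc [ -3.5 232. ] z 0.1311
white 359 [147.5 245.2] 315 [390.  226.5] loc [-86.7 254.8] z 0.0283
far rim [[  91.9  367.2]
 [-143.8  366.4]]
t 30.68 local [-117.   424.7] z 248.6 twist need 0.12 delta cm [-42.49  11.61  14.88] F [ 0.4 -0.8 -0.8] open 0.001 q [ 0.73 -0.07  1.7  -0.    1.51  0.63]
```

View pics/s27.png

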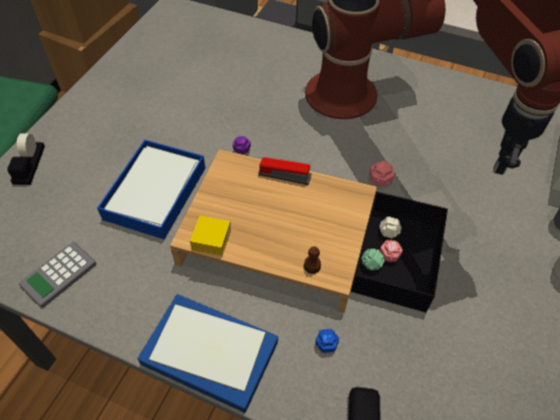

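View pics/t27.png

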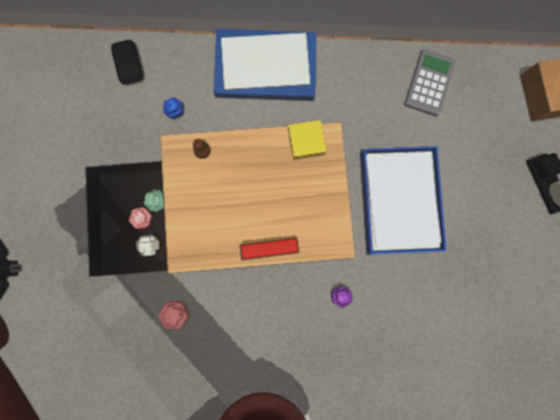

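All three balls now lie on the tray floor: green (153,200), pink (140,218) and white (147,245) in the top view. One last check of tray snugness and the left-alone items.

```bash
python3 - <<'E'
from h import *
a=cv2.cvtColor(cv2.imread("pics/top0.png"),cv2.COLOR_BGR2RGB); b=cv2.cvtColor(cv2.imread("pics/t27.png"),cv2.COLOR_BGR2RGB)
for n,lo,hi,reg in [("notes",(24,150,120),(32,255,255),(280,110,340,170)),("stapler",(0,150,60),(8,255,255),(230,225,310,270)),("stamp",(0,40,10),(12,255,100),(185,132,216,164))]:
    print(n,[[(x[0],x[1],x[2]) for x in blobs({"image":i},lo,hi,40,reg)[0]] for i in (a,b)])
d=get_image("top"); g=cv2.cvtColor(d["image"],cv2.COLOR_RGB2GRAY).astype(int)
e=[]
for v in range(175,190):   # unshadowed upper rows
    e.append([np.argmin(np.diff(g[v,75:100]))+75.5,v])
print(L(ray(d,e,.075))[::5]);
e=[[np.argmin(np.diff(g[v,78:100]))+78.5,v] for v in range(255,270)]
print(L(ray(d,e,.075))[::5]); save(d,"t28.png",4,(70,150,200,285))
E
```

```text
notes [[(np.int32(1053), array([306.7, 138.7]), array([289, 121,  37,  36], dtype=int32))], [(np.int32(1052), array([306.7, 138.7]), array([289, 121,  37,  36], dtype=int32))]]
stapler [[(np.int32(817), array([269., 248.]), array([241, 238,  57,  21], dtype=int32))], [(np.int32(818), array([269.1, 248. ]), array([241, 238,  58,  21], dtype=int32))]]
stamp [[(np.int32(172), array([200.8, 148.8]), array([194, 140,  15,  17], dtype=int32))], [(np.int32(168), array([200.7, 148.5]), array([194, 140,  15,  17], dtype=int32))]]
[[ 74.2 369.9]
 [ 63.2 370.2]
 [ 52.1 370.5]]
[[-100.1  368.3]
 [-110.8  368.6]
 [-121.4  368.9]]
```

View pics/t28.png

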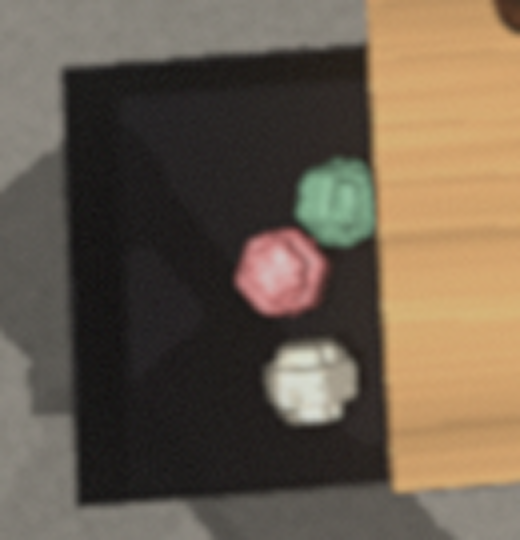

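The far rim reads about 370 and 369 mm against 370 mm expected, so the tray is snug and square. The balls are on the tray floor, the other items haven't moved, and the arm is clear.

```bash
python3 -c "
from station import order
print(order.finish_job())"
```

```text
the job is handed in; nothing more can be done
None
```

I slid the black tray against the riser's +y end, then pushed the pink, green and white balls one at a time along the top and off that end into the tray. I handed the job in at about 31 s.

**Last checks:**
- **Tray:** it is snug and square, with its far rim at about 370 and 369 mm along the riser's y, against 370 mm expected.
- **Balls:** all three are on the tray floor, with centres triangulated at about 27–30 mm high.
- **Left-alone items:** the note block, stamp and stapler match the starting picture to within a pixel.
- **Robot:** the arm was clear of everything at hand-in.

**What did not go cleanly:**
- **Green ball:** the fingertips rode a little high while sweeping it. A force reading of about 29 N at the wrist showed as the ball jammed under the fingertips.
- **Freeing it:** green landed wedged on the pink ball against the near wall. Two nudges at pink missed and a third moved it, but green came along. I then pushed green along the wall until it dropped to the floor.
- **One bad measurement:** an early height reading for the white ball matched the wrong blob (0.169 m), so I measured it again.

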